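# Pack the stone trays level in the dry case and seal its lid

## Task

Stack every stone tray that is out on the bench flat inside the dry case and make up the height that is left with whichever plywood spacers bring the stack level with the case's rim. Only then lay the lid squarely on the case, let go of it, and press it down one corner after another until it sits flat on the rim with the seal flush at all four corners. Spare spacers stay outside; leave the bowl, bangle, steel block and brass weight where they stand.

Things in the scene. Friction and masses are not known exactly. Their poses are not given: they have to be found in the camera images.
- tray1: flat wooden stone tray holding a 2 by 4 grid of round white stones, fixed in it; 42 mm (its x) by 84 mm (its y), 8 mm thick, black inside. It lies level on the bench and stacks like a solid plate; about 0.1 kg. Origin: centre of its underside, z up. May be absent (None): two to four trays are out.
- tray2: flat wooden stone tray holding a 3 by 5 grid of small round blue stones, fixed in it; 42 mm (its x) by 84 mm (its y), 8 mm thick, black inside. It lies level on the bench and stacks like a solid plate; about 0.1 kg. Origin: centre of its underside, z up. May be absent (None): two to four trays are out.
- tray3: flat wooden stone tray holding a 2 by 3 grid of large round green stones, fixed in it; 42 mm (its x) by 84 mm (its y), 12 mm thick, black inside. It lies level on the bench and stacks like a solid plate; about 0.1 kg. Origin: centre of its underside, z up. May be absent (None): two to four trays are out.
- tray4: flat wooden stone tray holding a single row of 4 large round red-brown stones, fixed in it; 42 mm (its x) by 84 mm (its y), 8 mm thick, black inside. It lies level on the bench and stacks like a solid plate; about 0.1 kg. Origin: centre of its underside, z up. May be absent (None): two to four trays are out.
- spacer8: plain plywood spacer plate, 42 mm (its x) by 84 mm (its y), 8 mm thick (the four spacers are 8, 12, 16 and 24 mm and otherwise alike); 0.03 to 0.12 kg. Origin: centre of its underside, z up. Always present.
- spacer12: plain plywood spacer plate, 42 mm (its x) by 84 mm (its y), 12 mm thick (the four spacers are 8, 12, 16 and 24 mm and otherwise alike); 0.03 to 0.12 kg. Origin: centre of its underside, z up. Always present.
- spacer16: plain plywood spacer plate, 42 mm (its x) by 84 mm (its y), 16 mm thick (the four spacers are 8, 12, 16 and 24 mm and otherwise alike); 0.03 to 0.12 kg. Origin: centre of its underside, z up. Always present.
- spacer24: plain plywood spacer plate, 42 mm (its x) by 84 mm (its y), 24 mm thick (the four spacers are 8, 12, 16 and 24 mm and otherwise alike); 0.03 to 0.12 kg. Origin: centre of its underside, z up. Always present.
- case: open aluminium case, fixed, 142 (x) by 106 mm (y) outside, rim 60 mm up, floor 4, walls 6 mm: 56 mm deep inside. Four corner ribs, rim high, leave a well 52 (x) by 94 mm (y) for plates lying flat, long side along y; between the ribs the cavity is 130 mm wide in x over 58 mm of y, room for fingers. A rubber pad stands proud on each rib. Origin: centre of underside, z up.
- lid: loose flat aluminium lid, 148 (x) by 112 mm (y), 8 mm thick, 0.3 kg; black bar handle amid its top, 16 mm wide (x), 60 long (y), 26 high. Lies handle up on the bench. On the case its x, y run along the case's x, y, either way round; only friction holds it sideways. Origin: centre of underside, z up.
- lid_corner0 (a point): press point on the lid's top face at its -x +y corner (lid frame -55, +40, 8 mm), marked by a dark disc; with the lid on the case it lies over a seal pad
- lid_corner1 (a point): press point on the lid's top face at its +x +y corner (lid frame +55, +40, 8 mm), marked by a dark disc; with the lid on the case it lies over a seal pad
- lid_corner2 (a point): press point on the lid's top face at its +x -y corner (lid frame +55, -40, 8 mm), marked by a dark disc; with the lid on the case it lies over a seal pad
- lid_corner3 (a point): press point on the lid's top face at its -x -y corner (lid frame -55, -40, 8 mm), marked by a dark disc; with the lid on the case it lies over a seal pad
- seal0 (a joint): travel (m) of the rubber seal pad at the case's -x +y corner (case frame -55, +40 mm; pad 18 mm square): 0 = standing 6 mm proud of the rim, 0.006 = pressed flush with the rim. It gives way under about 8 N and stays where it is pressed; it does not spring back. The lid's own weight does not press it.
- seal1 (a joint): travel (m) of the rubber seal pad at the case's +x +y corner (case frame +55, +40 mm; pad 18 mm square): 0 = standing 6 mm proud of the rim, 0.006 = pressed flush with the rim. It gives way under about 8 N and stays where it is pressed; it does not spring back. The lid's own weight does not press it.
- seal2 (a joint): travel (m) of the rubber seal pad at the case's +x -y corner (case frame +55, -40 mm; pad 18 mm square): 0 = standing 6 mm proud of the rim, 0.006 = pressed flush with the rim. It gives way under about 8 N and stays where it is pressed; it does not spring back. The lid's own weight does not press it.
- seal3 (a joint): travel (m) of the rubber seal pad at the case's -x -y corner (case frame -55, -40 mm; pad 18 mm square): 0 = standing 6 mm proud of the rim, 0.006 = pressed flush with the rim. It gives way under about 8 N and stays where it is pressed; it does not spring back. The lid's own weight does not press it.
- bowl: small wooden bowl, 70 mm across, 30 mm high; a bystander, stands among the trays and spacers. Origin: centre of its underside
- bangle: brass bangle lying flat, 68 mm across, 12 mm high; a bystander, stands among the trays and spacers. Origin: centre of its underside
- bench_block: square steel bench block, 60 by 60 by 20 mm; a bystander, stands among the trays and spacers. Origin: centre of its underside
- weight: brass weight with a knob, 52 mm across, 54 mm high; a bystander, stands among the trays and spacers. Origin: centre of its underside
Not all that is in view belongs to the job. What is shaped like the spacer12 but pink or purple is not meant.

How it is judged:
By the outcome, as a careful person would: the job done as asked, in the order asked, and still so for the second after the job is handed in, with the robot touching nothing.
Of tray1, tray2, tray3, tray4 only 2 to 4 are there at a start; the rules pass over those that are not, and their reading is None.
At some moment in a run one of tray1, tray2, tray3, tray4, spacer8, spacer12, spacer16, spacer24 may be knocked a few centimetres aside while the robot is not near it.
Once in a run the grip may slacken for a moment while it holds something.
It also fails if it takes over 210 s, if anything falls off the work surface, if the arm or the gripper's body presses on something with over 40 N, if the wrist force passes 120 N, or if a joint passes its speed limit or range.

## Robot

A 6-joint arm with a two-finger parallel gripper is mounted at the origin on the work surface. World frame = base frame: x ahead of the robot, y to its left, z up, the work surface at z = 0. Lengths are in m, angles in rad, forces in N, time in s.
With the tool pointing down it reaches from about 0.375 to 0.9 m from the base axis. Payload 3.1 kg.
Tool frame: the origin (TCP) lies at the very end of the fingers, on their centre line; the grasp point (between the pads) lies 19 mm behind it; z points along the fingers, y is the line along which they close (so a half turn about z gives the same grasp; the last joint's range is limited). The gripper opens to 87 mm and grips with 3 to 60 N. Pads are 19 mm wide; open, the fingers measure 117 mm over their backs; the gripper's body (75 mm by 190 mm) begins 51 mm behind the grasp point.
Start: joints at [0.981, 0.527, 1.433, -0, 1.181, -0.178], TCP at [0.25, 0.573, 0.223] pointing down, gripper open.
Joint ranges: [-3.08, 3.08], [-0.75, 2.2], [0.22, 2.44], [-1.43, 4.57], [0, 2.65], [-2.85, 2.85]. Speed limits (rad/s): [2.79, 2.79, 3.14, 3.14, 3.14, 3.14].

## Interface

Orientations are given as a unit quaternion [x, y, z, w].
In Python, from plant import monitor, eyes, sign_off gives the robot as it stands.
- The arm moves only by the tool carry_out, never from a script. Its argument "motion" is a list that holds one entry, the list of rows, each a list of 5 numbers: the shift along the tool's x, y, z in m, then the turn about the tool's z in units of 5 degrees (1.0 is 5 degrees), then the closure, from 0 (fully open) to 1 (shut). In form: [[[x, y, z, roll, jaw], ...]]. A call has exactly 8 rows; each row shifts and turns the commanded pose from where the row before left it, along the tool's axes as they then stand; what a row does not reach is not made up. A row lasts 1/10 s, in which the tool goes at most 50 mm and 8.59 degrees, less where a joint would pass 70% of its speed; a pose out of reach is approached as far as the arm can. A call is refused whole if a number of a shift passes 0.05 or a number of a turn 1, either way. A call with a gripper value outside its range is refused whole. The fingers move at their own pace and stop on an object; "squeeze" is the grip in N (left out, the last holds). Time passes only in rows, so rows that do not move let the fingers close, or fill a call up. It gives the time, the measured TCP pose, the force, the opening and the grip force at its end, in the units of the state.
- monitor.get_obs(): the state, without advancing time (a new reading comes with each control period).
- eyes.get_image(name): name is "scene" or "top" or "wrist"; returns a dict with "color" (480x640x3 uint8, red, green, blue), "z_map" (480x640 float32, m along the optical axis (not along the pixel's ray), 0 where there is no reading), "fx", "fy", "cx", "cy" (pixels), "view" (4x4, takes a point from world to camera coordinates); the wrist camera has in their place "T_tool_cam" (4x4, takes a point from camera to tool coordinates, whose origin is the TCP and whose axes are the flange's). Camera axes: x right, y down, z forward; pixel columns grow to the right and rows downward; lengths in m; the calibration is good to about 2 mm. A picture is of the moment at which its call begins: read the wrist's pose just before it.
- sign_off(): hands the job in; it is judged then, once.
The state is a dict: "time": time; "qpos": joint angles; "joint_vel": joint speeds; "joint_torque": joint torques, N m; "position": TCP position; "tcp_rot": TCP orientation; "force": force on the tool from outside, world axes, zero at the start; "torque": the same for the moment, N m; "gripper_width": finger opening in m; "grip_force": force on a finger pad.
Only numpy, scipy, OpenCV 4.12 (cv2) and the standard library are available. Lean on these libraries where they do the work, as an engineer would, in place of code of your own. Each camera call takes 0.05 s, during which the arm holds its last target. There are 200 camera calls.

## Working session

There is one attempt and no reset: what is moved stays moved. The work goes in short steps, Python scripts to look and compute and a tool call to move; the robot and the scene stay as the last step left them, time stands still between calls to the robot, and variables do not carry over. Pictures are saved under pics/ and viewed, at most 14 in all, crops included, and the job is handed in when it is done.

Besides the shell and the picture viewer there is one more tool, called after "Emit:" by a JSON object that holds its "name" and its "arguments", one argument or row to a line. carry_out: Moves the arm, as the interface text tells. Its arguments: {"type":"object","properties":{"motion":{"type":"array","items":{"type":"array","items":{"type":"array","items":{"type":"number"}}}},"squeeze":{"type":"number"}},"required":["motion"]}

```bash
mkdir -p pics; ls; cat > h.py <<'E'
import numpy as np, cv2
from plant import monitor, eyes, sign_off
from scipy.spatial.transform import Rotation as R
def grab(n):
    o=monitor.get_obs(); im=eyes.get_image(n)
    if n=='wrist':
        T=np.eye(4);T[:3,:3]=R.from_quat(o['tcp_rot']).as_matrix();T[:3,3]=o['position']
        im['c2w']=T@im['T_tool_cam']
    else: im['c2w']=np.linalg.inv(im['view'])
    return im
def cloud(im):
    z=im['z_map'];v,u=np.mgrid[:480,:640]
    P=np.stack([(u-im['cx'])/im['fx']*z,(v-im['cy'])/im['fy']*z,z],-1)
    W=P@im['c2w'][:3,:3].T+im['c2w'][:3,3]; W[z==0]=np.nan
    return W
def save(im,f): cv2.imwrite(f,im['color'][:,:,::-1])
E
python3 - <<'E'
from h import *
o=monitor.get_obs();print(o)
for n in('top','scene'):
    im=grab(n);save(im,f'pics/{n}0.png');np.save(f'{n}0.npy',cloud(im));print(n,im['fx'],im['c2w'].round(3).tolist())
E
```

```text
pics
{'time': 0.0, 'qpos': array([ 9.80496152e-01,  5.28469486e-01,  1.43391178e+00, -3.21328687e-05,
        1.18139069e+00, -1.78486262e-01]), 'joint_vel': array([ 0.00046079, -0.00114138,  0.00068076, -0.00063257, -0.00027822,
        0.00051962]), 'joint_torque': array([ 1.99572187e-04, -4.40040386e+01, -1.76594871e+01,  6.33476302e-02,
        5.82048751e-02, -1.75058817e-04]), 'position': array([0.24972568, 0.57213522, 0.22156659]), 'tcp_rot': array([ 2.04448934e-01,  9.78876624e-01, -1.01570588e-03, -3.94842580e-04]), 'force': array([ 0.19233376,  0.11556342, -0.16153475]), 'torque': array([0.0538494 , 0.02029693, 0.00443864]), 'grip_force': 0.0, 'gripper_width': 0.08682755744274526}
top 465.0513762706422 [[0.025, -0.975, 0.223, 0.264], [-1.0, -0.023, 0.012, -0.063], [-0.006, -0.223, -0.975, 0.938], [0.0, 0.0, 0.0, 1.0]]
scene 478.1179663501742 [[-0.329, 0.638, -0.696, 1.207], [0.944, 0.211, -0.253, 0.213], [-0.015, -0.74, -0.672, 0.767], [0.0, 0.0, 0.0, 1.0]]
```

View pics/top0.png

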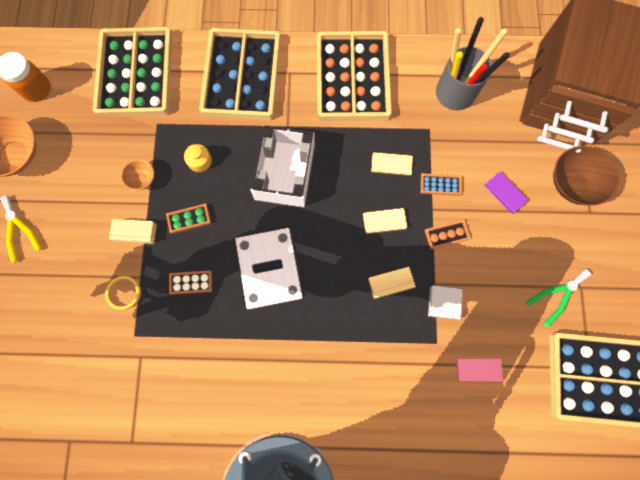

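View pics/scene0.png

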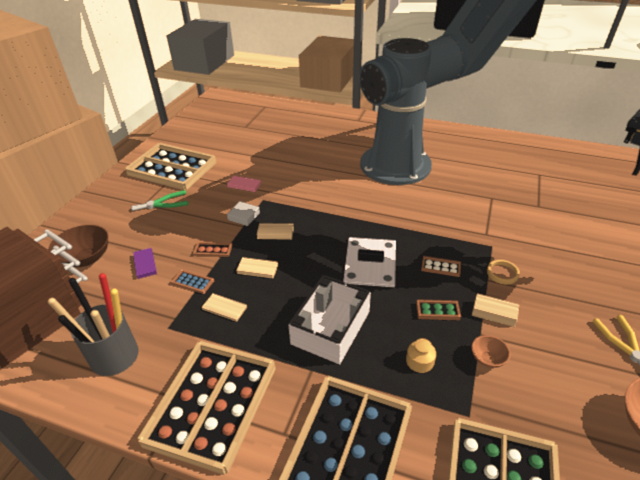

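All four trays are out: white (190,282), blue (441,184), green (188,218), red-brown (448,234). That makes 36 mm, so 20 mm is left, which means spacer8 plus spacer12. The plywood plates are at (392,163), (385,221), (391,283) and (132,231). The purple (507,192) and pink (480,370) plates are decoys. Next I measure heights and poses.

```bash
cat >> h.py <<'E'
def blobs(W,zmin=.004,amin=60,xr=(.25,.85),yr=(-.5,.5),col=None):
    m=(W[...,2]>zmin)&(W[...,0]>xr[0])&(W[...,0]<xr[1])&(W[...,1]>yr[0])&(W[...,1]<yr[1])
    n,l,s,c=cv2.connectedComponentsWithStats(m.astype(np.uint8),connectivity=4)
    out=[]
    for i in range(1,n):
        if s[i,4]<amin: continue
        P=W[l==i]; h=np.percentile(P[:,2],60)
        Q=P[abs(P[:,2]-h)<.006]
        r=cv2.minAreaRect((Q[:,:2]*1000).astype(np.float32))
        (cx,cy),(a,b),t=r
        if a>b: a,b,t=b,a,t+90   # t: direction of short side (deg)
        t=(t+90)%180-90
        out.append((c[i].round(),round(cx,1),round(cy,1),round(a,1),round(b,1),'short dir',round(t,1),'h',round(np.median(Q[:,2])*1000,1),s[i,4]))
    return out
E
python3 - <<'E'
from h import *
for n in('top','scene'):
    W=np.load(f'{n}0.npy')
    t=W[...,2][(abs(W[...,2])<.015)&(W[...,0]>.3)&(W[...,0]<.6)&(abs(W[...,1])<.25)]
    print(n,np.percentile(t,[5,50,95]))
    for b in blobs(W):print(*b)
E
```

```text
top [-0.00162754  0.00144569  0.01030022]
[464.  80.] 818.4 -357.7 63.0 89.6 short dir 0.0 h 96.2 2128
[539.  99.] 767.1 -495.9 7.3 40.1 short dir -89.9 h 111.0 666
[130.  96.] 804.1 359.7 96.4 161.1 short dir 2.6 h 9.7 2828
[237.  98.] 803.7 124.1 95.7 159.0 short dir -1.6 h 8.8 2759
[353. 100.] 802.8 -130.4 94.9 157.5 short dir 0.3 h 8.4 2730
[282. 165.] 634.9 14.6 104.9 144.5 short dir 82.5 h 60.3 3419
[197. 157.] 655.4 198.8 48.6 50.1 short dir 31.1 h 32.8 568
[391. 163.] 657.4 -212.5 46.4 84.8 short dir -3.1 h 8.4 750
[137. 174.] 612.0 319.1 58.0 64.8 short dir -14.2 h 20.2 809
[506. 192.] 597.2 -450.8 45.0 83.7 short dir -48.7 h 12.1 842
[441. 184.] 613.2 -315.8 44.0 83.2 short dir -2.8 h 6.8 587
[187. 218.] 524.8 211.4 44.3 84.4 short dir 16.8 h 9.8 844
[384. 220.] 529.8 -196.6 43.3 84.6 short dir 8.3 h 12.0 836
[132. 231.] 493.4 321.9 42.6 85.6 short dir -2.3 h 24.2 965
[447. 234.] 504.6 -326.9 43.1 87.3 short dir 16.2 h 6.7 515
[268. 268.] 426.8 40.9 114.5 150.3 short dir -77.4 h 8.2 3930
[391. 282.] 400.6 -208.7 42.0 84.4 short dir 16.7 h 15.9 915
[189. 282.] 392.6 196.7 43
[... 826 characters left out ...]
 67.0 201.2 short dir -15.5 h 98.5 3158
[256. 267.] 530.5 -198.9 46.4 84.9 short dir 8.5 h 11.3 565
[503. 271.] 369.8 327.6 66.1 69.5 short dir 67.8 h 10.1 289
[191. 281.] 613.6 -319.0 44.9 87.2 short dir -0.7 h 6.4 389
[223. 307.] 657.8 -215.2 45.1 87.0 short dir -4.5 h 7.5 644
[495. 310.] 494.3 319.6 45.5 84.2 short dir -1.9 h 23.4 938
[437. 309.] 525.4 208.9 46.4 84.7 short dir 16.0 h 9.0 738
[490. 351.] 612.0 318.2 64.0 67.2 short dir 51.7 h 22.1 930
[420. 355.] 660.9 197.6 46.2 50.3 short dir -0.5 h 32.1 755
[226. 374.] 807.3 -128.3 89.6 152.7 short dir 1.7 h 7.5 4025
[359. 415.] 808.0 125.7 88.5 150.8 short dir -2.0 h 6.6 4906
[500. 454.] 803.9 353.2 84.5 151.8 short dir 3.6 h 7.4 5009
```

```bash
cat > g.py <<'E'
# python3 g.py x y z yaw [x y z yaw]: tool-axis deltas, mm + turn units; turn first, then shift. yaw = world angle of tool y (mod 180)
import sys; from h import *
def go(p,Rm,x,y,z,yaw,full=False):
    cur=np.degrees(np.arctan2(Rm[1,1],Rm[0,1])); d=(yaw-cur+90)%180-90
    Rn=R.from_euler('z',d,degrees=True).as_matrix()@Rm
    t=Rn.T@(np.array([x,y,z])/1000-p)
    print('turn %.2f units, then tool x %.1f y %.1f z %.1f mm'%(-d/5,*(t*1000)))
    return np.array([x,y,z])/1000,Rn
if __name__=='__main__':
    o=monitor.get_obs();p=o['position'];Rm=R.from_quat(o['tcp_rot']).as_matrix()
    print('t',round(o['time'],1),'p',(p*1000).round(1),'yaw',round(np.degrees(np.arctan2(Rm[1,1],Rm[0,1])),1),'tilt',Rm[:,2].round(3),'F',o['force'].round(1),'w',round(o['gripper_width']*1000,1),round(o['grip_force'],1),'q6',round(o['qpos'][5],2))
    a=list(map(float,sys.argv[1:]))
    for i in range(0,len(a),4): p,Rm=go(p,Rm,*a[i:i+4])
E
python3 g.py 393 196 100 5.5 393 196 2 5.5; python3 - <<'E'
from h import *
for n in('top','scene'):
    W=np.load(f'{n}0.npy');m=(W[...,2]>.054)&(W[...,2]<.07)&(abs(W[...,0]-.635)<.12)&(abs(W[...,1]-.015)<.1)
    Q=W[m];print(cv2.minAreaRect((Q[:,:2]*1000).astype(np.float32)),m.sum())
    P=W[(W[...,2]>.063)&m];print(len(P),P.mean(0))
E
```

```text
t 0.1 p [249.8 572.2 221.7] yaw 66.4 tilt [-0.001 -0.002 -1.   ] F [ 0.5  0.4 -0.3] w 86.6 0.0 q6 -0.18
turn 12.18 units, then tool x -388.3 y 106.7 z 121.4 mm
turn 0.00 units, then tool x -0.0 y 0.2 z 98.0 mm
((634.858642578125, 14.775074005126953), (105.34193420410156, 144.1849822998047), 82.8067626953125) 1505
809 [0.63519488 0.01591717 0.06610014]
((635.6015625, 13.536331176757812), (106.76812744140625, 143.87677001953125), 82.54219055175781) 1610
777 [0.64112501 0.01387542 0.06552943]
```

Emit:
{"name": "carry_out", "arguments": {
  "motion": [
    [[0,0,0,1,0],[0,0,0,1,0],[0,0,0,1,0],[0,0,0,1,0],[0,0,0,1,0],[0,0,0,1,0],[0,0,0,1,0],[0,0,0,1,0]]
  ],
  "squeeze": 25
}}

```text
time: 0.9
position: [0.2499, 0.5724, 0.222]
tcp_rot: [0.528, 0.849, -0.001, -0.0]
force: [0.1, 0.1, 0.3]
gripper_width: 0.0872
grip_force: 0.0
```

Emit:
{"name": "carry_out", "arguments": {
  "motion": [
    [[0,0,0,1,0],[0,0,0,1,0],[0,0,0,1,0],[0,0,0,1,0],[0,0,0,0.18,0],[-0.02,0.006,0,0,0],[-0.035,0.01,0,0,0],[-0.035,0.01,0,0,0]]
  ]
}}

```text
time: 1.7
position: [0.2845, 0.4848, 0.2221]
tcp_rot: [0.671, 0.741, -0.0, 0.0]
force: [-0.1, -0.2, -0.1]
gripper_width: 0.087
grip_force: 0.0
```

Emit:
{"name": "carry_out", "arguments": {
  "motion": [
    [[-0.04,0.01,0,0,0],[-0.04,0.01,0.01,0,0],[-0.04,0.01,0.01,0,0],[-0.04,0.01,0.02,0,0],[-0.04,0.01,0.02,0,0],[-0.04,0.01,0.02,0,0],[-0.04,0.01,0.02,0,0],[-0.018,0.01,0.02,0,0]]
  ]
}}

```text
time: 2.5
position: [0.3931, 0.1942, 0.1019]
tcp_rot: [0.673, 0.74, -0.0, -0.0]
force: [-0.0, -0.4, 0.3]
gripper_width: 0.0872
grip_force: 0.0
```

```bash
python3 g.py 393 196 2 5.5; python3 - <<'E'
from h import *
im=grab('wrist');save(im,'pics/w1.png');W=cloud(im);np.save('w1.npy',W)
for b in blobs(W,amin=300):print(*b)
E
```

```text
t 2.5 p [393.1 194.2 101.9] yaw 5.5 tilt [-0.    -0.001 -1.   ] F [-0.  -0.4  0.3] w 87.2 0.0 q6 0.11
turn -0.01 units, then tool x 1.9 y 0.1 z 99.9 mm
[291.  47.] 365.9 319.3 49.2 67.5 short dir -85.3 h 11.4 2276
[491.  64.] 491.0 315.8 42.9 75.7 short dir -2.1 h 23.7 10398
[634.  92.] 580.4 308.0 10.3 36.0 short dir 17.3 h 24.6 571
[332. 375.] 394.7 219.4 21.6 128.5 short dir 85.9 h 208.2 123616
[310. 230.] 389.5 195.1 42.1 84.3 short dir 5.0 h 7.7 1925
```

View pics/w1.png

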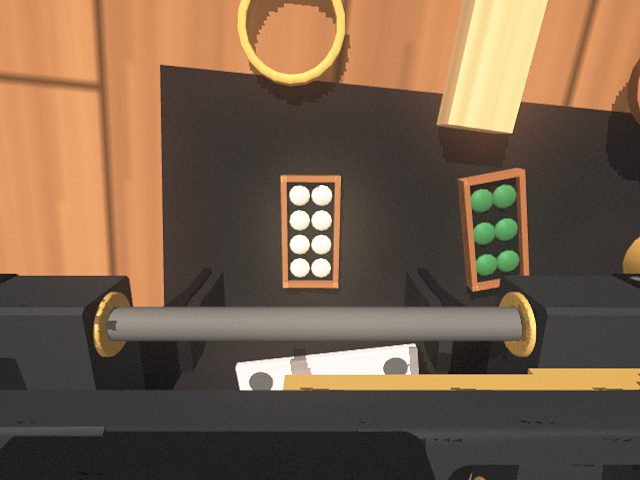

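The wrist view shows the white tray at (310,230) lying square between the fingers, with the green tray at (495,230) clear of them. Descending to grasp.

Emit:
{"name": "carry_out", "arguments": {
  "motion": [
    [[0.001,0,0.025,0,0],[0,0,0.025,0,0],[0,0,0.025,0,0],[0,0,0.015,0,0],[0,0,0.007,0,0],[0,0,0.003,0,0],[0,0,0,0,0.3],[0,0,0,0,1]]
  ],
  "squeeze": 25
}}

```text
time: 3.35
position: [0.3932, 0.1979, 0.0032]
tcp_rot: [0.672, 0.74, 0.001, 0.0]
force: [0.5, -0.8, 0.2]
gripper_width: 0.0779
grip_force: 0.0
```

Emit:
{"name": "carry_out", "arguments": {
  "motion": [
    [[0,0,0,0,1],[0,0,0,0,1],[0,0,0,0,1],[0,0,0,0,1],[0,0,0,0,1],[0,0,-0.005,0,1],[0,0,-0.015,0,1],[0,0,-0.03,0,1]]
  ]
}}

```text
time: 4.15
position: [0.3917, 0.1974, 0.0519]
tcp_rot: [0.672, 0.74, -0.002, -0.001]
force: [0.3, 0.2, 0.1]
gripper_width: 0.0416
grip_force: 25.0
```

```bash
python3 g.py 635 14.3 140 -7.4 635 14.3 8 -7.4
```

```text
t 4.2 p [391.7 197.4  51.9] yaw 5.5 tilt [-0.004 -0.001 -1.   ] F [0.3 0.2 0.1] w 41.6 25.0 q6 0.12
turn 2.58 units, then tool x -150.3 y 264.5 z -89.0 mm
turn -0.00 units, then tool x 0.1 y 0.5 z 132.0 mm
```

Emit:
{"name": "carry_out", "arguments": {
  "motion": [
    [[0,0,-0.04,0.58,1],[0,0.01,-0.04,1,1],[0,0.02,-0.01,1,1],[-0.02,0.035,0,0,1],[-0.025,0.04,0,0,1],[-0.025,0.04,0,0,1],[-0.025,0.04,0,0,1],[-0.025,0.04,0,0,1]]
  ]
}}

```text
time: 4.95
position: [0.6015, 0.0519, 0.1427]
tcp_rot: [0.751, 0.66, -0.0, -0.0]
force: [0.1, 0.4, -0.2]
gripper_width: 0.0416
grip_force: 25.0
```

Emit:
{"name": "carry_out", "arguments": {
  "motion": [
    [[-0.02,0.025,0,0,1],[-0.01,0.012,0,0,1],[0,0,0,0,1],[0,0,0,0,1],[0,0,0,0,1],[0,0,0,0,1],[0,0,0,0,1],[0,0,0,0,1]]
  ]
}}

```text
time: 5.75
position: [0.6332, 0.0194, 0.1428]
tcp_rot: [0.751, 0.66, 0.0, -0.0]
force: [-0.3, 0.4, 0.3]
gripper_width: 0.0418
grip_force: 25.0
```

```bash
python3 g.py 635 14.3 140 -7.4 635 14.3 8 -7.4; python3 - <<'E'
from h import *
im=grab('wrist');save(im,'pics/w2.png');W=cloud(im);np.save('w2.npy',W)
E
```

```text
t 5.8 p [633.2  19.4 142.8] yaw -7.3 tilt [-0.  0. -1.] F [-0.3  0.4  0.3] w 41.8 25.0 q6 -0.02
turn 0.01 units, then tool x -4.8 y 2.5 z 2.8 mm
turn -0.00 units, then tool x -0.0 y 0.0 z 132.0 mm
```

View pics/w2.png

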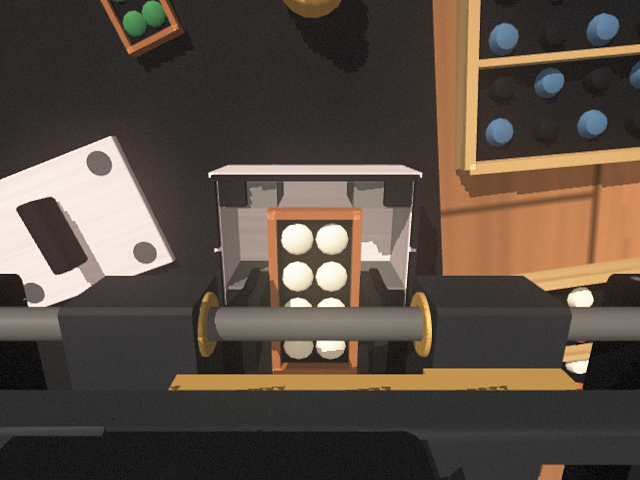

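The wrist view shows the tray held level over the case: tray corners (268,210) to (358,370), case +y wall at row 170, side walls at columns 215 and 418. Next I measure both from the cloud.

```bash
python3 - <<'E'
from h import *
W=np.load('w2.npy'); 
p=np.array([.6332,.0194]);a=np.radians(-7.4);ex=np.array([np.cos(a),np.sin(a)]);ey=np.array([-np.sin(a),np.cos(a)])
def loc(m,c=p): 
    d=W[m][:,:2]-c; return (np.stack([d@ex,d@ey],1)*1000)
z=W[...,2];v,u=np.mgrid[:480,:640]
m=(v>195)&(v<300)&(u>255)&(u<370)&(z>.135)&(z<.16); L=loc(m); print('tray rel TCP: x',np.percentile(L[:,0],[1,99]),'ymax',np.percentile(L[:,1],99),'z',np.median(z[m]))
m=(v>150)&(v<320)&(u>200)&(u<430)&(z>.055)&(z<.07); L=loc(m,np.array([.635,.0143])); print('case rel guess: x',np.percentile(L[:,0],[.5,99.5]),'y',np.percentile(L[:,1],[99.5]),m.sum(),np.median(z[m]))
E
```

```text
tray rel TCP: x [-24.89911043  21.65774985] ymax 39.8867824257419 z 0.14546759089520528
case rel guess: x [-72.34168797  67.27951537] y [51.77302252] 8193 0.06465218078380827
```

Emit:
{"name": "carry_out", "arguments": {
  "motion": [
    [[-0.004,0.0015,0.02,0,1],[0,0,0.03,0,1],[0,0,0.03,0,1],[0,0,0.03,0,1],[0,0,0.015,0,1],[0,0,0.006,0,1],[0,0,0.003,0,1],[0,0,0.001,0,1]]
  ]
}}

```text
time: 6.6
position: [0.6354, 0.0145, 0.0084]
tcp_rot: [0.751, 0.66, 0.001, 0.001]
force: [0.3, 1.2, -0.7]
gripper_width: 0.0413
grip_force: 25.0
```

Emit:
{"name": "carry_out", "arguments": {
  "motion": [
    [[0,0,0,0,1],[0,0,0,0,1],[0,0,0,0,0.3],[0,0,0,0,0.3],[0,0,0,0,0.3],[0,0,0,0,0.3],[0,0,-0.01,0,0.3],[0,0,-0.03,0,0.3]]
  ]
}}

```text
time: 7.4
position: [0.632, 0.0148, 0.0456]
tcp_rot: [0.751, 0.66, -0.002, -0.003]
force: [0.2, -0.3, 0.1]
gripper_width: 0.0608
grip_force: 0.0
```

Emit:
{"name": "carry_out", "arguments": {
  "motion": [
    [[0,0,-0.04,0,0.3],[0,0,-0.04,0,0.3],[0.03,0,-0.03,0,0.3],[0.04,0,0,0,0],[0.04,0,0,0,0],[0.04,-0.02,0,0,0],[0.02,-0.04,0,0,0],[0,-0.04,0,0,0]]
  ]
}}

```text
time: 8.2
position: [0.5566, 0.199, 0.1582]
tcp_rot: [0.75, 0.661, 0.001, 0.0]
force: [-0.2, 0.3, 0.8]
gripper_width: 0.0857
grip_force: 0.0
```

```bash
cat > look.py <<'E'
import sys; from h import *
for n in sys.argv[1:]:
    W=cloud(grab(n));print(n)
    for b in blobs(W):
        if b[3]>35 and b[3]<48 and b[4]>75 and b[4]<92 and b[1]<760: print(*b)
    # plates inside case: profile at well centre
    a=np.radians(-7.4);d=W[...,:2]-[.6345,.014];X=d[...,0]*np.cos(a)+d[...,1]*np.sin(a);Y=-d[...,0]*np.sin(a)+d[...,1]*np.cos(a)
    z=W[...,2];m=(abs(X)<.018)&(abs(Y)<.035)&(z<.08)
    if m.sum(): print('in case z pct 5/50/95',np.percentile(z[m],[5,50,95]).round(4),m.sum())
    for k in np.unique((z[m]*1000).round()) if 0 else []: pass
E
python3 look.py top scene; python3 g.py 525 210 100 16.4
```

```text
top
[391. 163.] 658.0 -214.0 45.2 85.9 short dir -4.6 h 8.4 742
[505. 192.] 597.1 -451.0 45.4 84.0 short dir -48.5 h 12.1 849
[441. 184.] 612.8 -316.6 44.0 86.4 short dir -1.7 h 6.8 574
[384. 220.] 530.1 -196.7 43.4 84.3 short dir 8.3 h 12.1 840
[132. 231.] 493.6 321.6 42.7 85.3 short dir -2.5 h 24.2 961
[447. 234.] 504.6 -325.3 44.0 84.8 short dir 15.2 h 6.9 517
[391. 282.] 400.6 -208.7 42.3 84.2 short dir 17.0 h 16.0 920
in case z pct 5/50/95 [0.0053 0.0094 0.0133] 476
scene
[274. 231.] 402.1 -210.5 46.7 83.6 short dir 16.6 h 15.2 487
[213. 249.] 504.9 -327.1 46.7 84.4 short dir 15.8 h 6.7 227
[144. 263.] 597.9 -453.2 42.2 90.2 short dir -48.9 h 11.4 504
[256. 267.] 529.7 -198.8 46.7 86.0 short dir 7.1 h 11.2 563
[192. 281.] 613.7 -319.0 45.3 86.6 short dir -2.0 h 6.3 368
[224. 307.] 657.9 -215.1 44.6 85.1 short dir -4.3 h 7.4 647
[495. 310.] 494.0 319.5 47.3 84.3 short dir -2.9 h 23.3 943
[437. 309.] 525.2 209.1 46.7 84.6 short dir 16.5 h 9.0 747
in case z pct 5/50/95 [0.0053 0.009  0.0127] 353
t 8.3 p [549.1 197.5 157.1] yaw -7.2 tilt [-0.01  -0.001 -1.   ] F [-0.8 -0.7 -0.5] w 86.5 0.0 q6 0.28
turn -4.71 units, then tool x 18.9 y -19.0 z 57.2 mm
```

Emit:
{"name": "carry_out", "arguments": {
  "motion": [
    [[0,0,0,-1,0],[0,0,0,-1,0],[0,0,0,-1,0],[0,0,0,-1,0],[0.006,-0.006,0.02,-0.75,0],[0.006,-0.006,0.03,0,0],[0.006,-0.006,0,0,0],[0,0,0,0,0]]
  ]
}}

```text
time: 9.1
position: [0.534, 0.2089, 0.1077]
tcp_rot: [0.599, 0.801, -0.001, -0.001]
force: [-0.1, 0.4, -0.1]
gripper_width: 0.087
grip_force: 0.0
```

Emit:
{"name": "carry_out", "arguments": {
  "motion": [
    [[0,0,0,0,0],[0,0,0,0,0],[0,0,0,0,0],[0,0,0,0,0],[0,0,0,0,0],[0,0,0,0,0],[0,0,0,0,0],[0,0,0,0,0]]
  ]
}}

```text
time: 9.9
position: [0.5351, 0.2087, 0.1075]
tcp_rot: [0.599, 0.801, -0.0, -0.0]
force: [1.3, -0.1, -0.1]
gripper_width: 0.0874
grip_force: 0.0
```

```bash
python3 g.py 525.2 210 3 16.6;  python3 - <<'E'
from h import *
for b in blobs(cloud(grab('wrist')),amin=1000):
    print(*b)
E
```

```text
t 9.9 p [535.1 208.7 107.5] yaw 16.4 tilt [-0. -0. -1.] F [ 1.3 -0.1 -0.1] w 87.4 0.0 q6 -0.11
turn -0.05 units, then tool x 4.1 y -9.1 z 104.5 mm
[116.  23.] 372.5 308.3 25.0 64.4 short dir -73.4 h 11.2 1658
[297.  60.] 491.3 318.3 42.2 80.1 short dir -2.2 h 23.7 8776
[479. 111.] 610.0 318.4 60.6 60.8 short dir 79.3 h 20.5 9833
[299. 226.] 522.6 209.5 42.1 84.7 short dir 16.2 h 9.4 6507
[323. 383.] 531.9 233.1 22.2 128.7 short dir -82.4 h 215.1 116187
```

Emit:
{"name": "carry_out", "arguments": {
  "motion": [
    [[0.004,-0.009,0.02,0,0],[0,0,0.03,0,0],[0,0,0.025,0,0],[0,0,0.015,0,0],[0,0,0.01,0,0],[0,0,0.004,0,0],[0,0,0,0,0],[0,0,0,0,1]]
  ]
}}

```text
time: 10.75
position: [0.5261, 0.2101, 0.0043]
tcp_rot: [0.599, 0.8, 0.001, 0.001]
force: [0.1, 0.1, 1.1]
gripper_width: 0.0841
grip_force: 0.0
```

Emit:
{"name": "carry_out", "arguments": {
  "motion": [
    [[0,0,0,0,1],[0,0,0,0,1],[0,0,0,0,1],[0,0,0,0,1],[0,0,0,0,1],[0,0,0,0,1],[0,0,-0.005,0,1],[0,0,-0.025,0,1]]
  ]
}}

```text
time: 11.55
position: [0.5233, 0.2095, 0.0318]
tcp_rot: [0.599, 0.8, -0.002, -0.002]
force: [0.4, 0.2, -0.3]
gripper_width: 0.0415
grip_force: 25.0
```

Emit:
{"name": "carry_out", "arguments": {
  "motion": [
    [[0,0,-0.04,0,1],[0,0,-0.04,1,1],[0,0,-0.03,1,1],[0,0,0,1,1],[0,0,0,1,1],[0,0,0,0.8,1],[0,0,0,0,1],[0,0,0,0,1]]
  ]
}}

```text
time: 12.35
position: [0.5252, 0.21, 0.1436]
tcp_rot: [0.752, 0.659, -0.0, -0.0]
force: [-0.5, 0.7, -1.2]
gripper_width: 0.0414
grip_force: 25.0
```

```bash
python3 g.py 634.5 14.5 143 -7.4
```

```text
t 12.3 p [525.2 210.  143.6] yaw -7.6 tilt [-0. -0. -1.] F [-0.5  0.7 -1.2] w 41.4 25.0 q6 0.31
turn -0.03 units, then tool x -179.8 y 133.6 z 0.6 mm
```

Emit:
{"name": "carry_out", "arguments": {
  "motion": [
    [[-0.02,0.014,0,0,1],[-0.035,0.026,0,0,1],[-0.035,0.026,0,0,1],[-0.035,0.026,0,0,1],[-0.03,0.023,0,0,1],[-0.016,0.013,0,0,1],[-0.009,0.0056,0,0,1],[0,0,0,0,1]]
  ]
}}

```text
time: 13.15
position: [0.6337, 0.0134, 0.1432]
tcp_rot: [0.753, 0.658, -0.0, -0.0]
force: [0.4, 1.6, -1.3]
gripper_width: 0.0417
grip_force: 25.0
```

Emit:
{"name": "carry_out", "arguments": {
  "motion": [
    [[0,0,0,0,1],[0,0,0,0,1],[0,0,0,0,1],[0,0,0,0,1],[0,0,0,0,1],[0,0,0,0,1],[0,0,0,0,1],[0,0,0,0,1]]
  ]
}}

```text
time: 13.95
position: [0.6338, 0.0138, 0.1435]
tcp_rot: [0.753, 0.658, -0.0, -0.0]
force: [0.2, 0.6, -0.9]
gripper_width: 0.0416
grip_force: 25.0
```

```bash
python3 g.py 634.5 14.5 17 -7.4
```

```text
t 13.9 p [633.8  13.8 143.5] yaw -7.7 tilt [-0.  0. -1.] F [ 0.2  0.6 -0.9] w 41.6 25.0 q6 -0.02
turn -0.05 units, then tool x 0.8 y 0.6 z 126.5 mm
```

Emit:
{"name": "carry_out", "arguments": {
  "motion": [
    [[0.001,0.001,0.02,0,1],[0,0,0.03,0,1],[0,0,0.03,0,1],[0,0,0.025,0,1],[0,0,0.012,0,1],[0,0,0.006,0,1],[0,0,0.003,0,1],[0,0,0.001,0,1]]
  ]
}}

```text
time: 14.75
position: [0.6358, 0.0146, 0.0173]
tcp_rot: [0.753, 0.658, 0.001, 0.001]
force: [1.2, 0.5, -1.4]
gripper_width: 0.0413
grip_force: 25.0
```

Emit:
{"name": "carry_out", "arguments": {
  "motion": [
    [[0,0,0,0,1],[0,0,0,0,1],[0,0,0,0,0.3],[0,0,0,0,0.3],[0,0,0,0,0.3],[0,0,0,0,0.3],[0,0,-0.01,0,0.3],[0,0,-0.03,0,0.3]]
  ]
}}

```text
time: 15.55
position: [0.6325, 0.015, 0.0547]
tcp_rot: [0.753, 0.658, -0.002, -0.003]
force: [-0.2, -0.7, -0.1]
gripper_width: 0.0603
grip_force: 0.0
```

Emit:
{"name": "carry_out", "arguments": {
  "motion": [
    [[0,0,-0.04,0,0.3],[0,0,-0.04,0,0.3],[-0.02,0,-0.02,0,0.3],[-0.04,0,0,0,0],[-0.04,0,0,0,0],[-0.04,0,0,0,0],[-0.04,0,0,0,0],[-0.04,0,0,0,0]]
  ]
}}

```text
time: 16.35
position: [0.6054, -0.2049, 0.1575]
tcp_rot: [0.753, 0.658, 0.0, 0.0]
force: [0.3, 0.1, 0.2]
gripper_width: 0.0856
grip_force: 0.0
```

Emit:
{"name": "carry_out", "arguments": {
  "motion": [
    [[-0.04,0,0,0,0],[-0.03,0,0,0,0],[-0.02,0,0,0,0],[-0.01,0,0,0,0],[0,0,0,0,0],[0,0,0,0,0],[0,0,0,0,0],[0,0,0,0,0]]
  ]
}}

```text
time: 17.15
position: [0.5927, -0.3009, 0.1566]
tcp_rot: [0.752, 0.659, 0.0, -0.0]
force: [0.3, 0.3, -0.1]
gripper_width: 0.0871
grip_force: 0.0
```

```bash
python3 look.py top scene; python3 g.py 613.4 -318 60 -2;python3 - <<'E'
from h import *
for b in blobs(cloud(grab('wrist')),amin=1000):
    print(*b)
E
```

```text
top
[391. 282.] 401.0 -208.7 42.6 84.8 short dir 16.8 h 16.0 913
scene
[275. 231.] 401.7 -210.7 47.6 84.5 short dir 18.5 h 15.1 494
[144. 263.] 597.3 -453.7 41.9 90.2 short dir -49.1 h 11.3 509
[257. 267.] 530.4 -198.5 47.4 85.4 short dir 9.6 h 11.3 564
[191. 281.] 612.6 -318.4 45.5 86.0 short dir -2.4 h 6.1 386
[224. 307.] 656.5 -214.6 47.7 85.3 short dir -5.0 h 7.5 649
[495. 310.] 494.3 319.5 46.6 84.2 short dir -2.5 h 23.3 943
in case z pct 5/50/95 [0.0172 0.0208 0.0241] 420
t 17.2 p [ 592.7 -301.4  156.6] yaw -7.6 tilt [-0.  0. -1.] F [-0.5 -0.7  0.2] w 87.2 0.0 q6 -0.51
turn -1.11 units, then tool x -15.9 y 21.3 z 96.6 mm
[564.  37.] 802.9 -182.2 59.7 94.0 short dir -89.5 h 6.3 9143
[216. 103.] 527.2 -198.6 42.5 84.1 short dir 8.0 h 11.8 6024
[377. 103.] 654.7 -215.4 42.1 84.2 short dir -4.0 h 7.8 5772
[ 63. 140.] 398.0 -210.5 43.9 84.3 short dir 16.5 h 15.7 6437
[338. 240.] 610.1 -318.6 42.1 84.5 short dir -2.3 h 7.3 1905
[329. 372.] 599.9 -277.3 21.6 128.5 short dir 73.1 h 262.5 125901
```

Emit:
{"name": "carry_out", "arguments": {
  "motion": [
    [[0,0,0,-1,0],[-0.008,0.01,0,-0.1,0],[-0.008,0.011,0.02,0,0],[0,0,0.03,0,0],[0,0,0.03,0,0],[0,0,0.03,0,0],[0,0,0.02,0,0],[0,0,0.01,0,0]]
  ]
}}

```text
time: 18.1
position: [0.6115, -0.3182, 0.0141]
tcp_rot: [0.72, 0.694, -0.0, -0.002]
force: [-0.2, -0.6, -0.3]
gripper_width: 0.0873
grip_force: 0.0
```

Emit:
{"name": "carry_out", "arguments": {
  "motion": [
    [[0,0,0.008,0,0],[0,0,0.004,0,0],[0,0,0,0,0],[0,0,0,0,0],[0,0,0,0,0],[0,0,0,0,1],[0,0,0,0,1],[0,0,0,0,1]]
  ]
}}

```text
time: 18.9
position: [0.6128, -0.3194, 0.0048]
tcp_rot: [0.72, 0.694, 0.0, 0.0]
force: [0.8, -0.1, -0.4]
gripper_width: 0.0706
grip_force: 0.0
```

Emit:
{"name": "carry_out", "arguments": {
  "motion": [
    [[0,0,0,0,1],[0,0,0,0,1],[0,0,0,0,1],[0,0,0,0,1],[0,0,-0.005,0,1],[0,0,-0.025,0,1],[0,0,-0.04,0,1],[0,0,-0.04,0,1]]
  ]
}}

```text
time: 19.7
position: [0.6121, -0.3189, 0.115]
tcp_rot: [0.72, 0.694, -0.0, -0.001]
force: [0.9, -0.2, -1.7]
gripper_width: 0.0409
grip_force: 25.0
```

Emit:
{"name": "carry_out", "arguments": {
  "motion": [
    [[0,0,-0.03,1,1],[0.01,0,0,0.1,1],[0.03,0,0,0,1],[0.03,0,0,0,1],[0.03,0,0,0,1],[0.03,0,0,0,1],[0.01,0,0,0,1],[0,0,0,0,1]]
  ]
}}

```text
time: 20.5
position: [0.6307, -0.1785, 0.1436]
tcp_rot: [0.752, 0.66, -0.0, -0.001]
force: [0.3, -0.4, -1.2]
gripper_width: 0.0414
grip_force: 25.0
```

```bash
python3 g.py 634.5 14.5 143 -7.4
```

```text
t 20.5 p [ 630.7 -178.5  143.6] yaw -7.5 tilt [-0.002  0.001 -1.   ] F [ 0.3 -0.4 -1.2] w 41.4 25.0 q6 -0.32
turn -0.01 units, then tool x 191.8 y -21.1 z 0.7 mm
```

Emit:
{"name": "carry_out", "arguments": {
  "motion": [
    [[0.03,-0.003,0,0,1],[0.03,-0.003,0,0,1],[0.035,-0.004,0,0,1],[0.035,-0.004,0,0,1],[0.03,-0.003,0,0,1],[0.02,-0.003,0,0,1],[0.011,-0.001,0,0,1],[0,0,0,0,1]]
  ]
}}

```text
time: 21.3
position: [0.6359, 0.0116, 0.1443]
tcp_rot: [0.752, 0.659, -0.0, 0.0]
force: [0.3, -1.2, -1.6]
gripper_width: 0.0412
grip_force: 25.0
```

Emit:
{"name": "carry_out", "arguments": {
  "motion": [
    [[0,0,0,0,1],[0,0,0,0,1],[0,0,0,0,1],[0,0,0,0,1],[0,0,0,0,1],[0,0,0,0,1],[0,0,0,0,1],[0,0,0,0,1]]
  ]
}}

```text
time: 22.1
position: [0.6358, 0.0116, 0.1446]
tcp_rot: [0.753, 0.658, -0.0, -0.0]
force: [-0.3, -0.2, -1.5]
gripper_width: 0.0412
grip_force: 25.0
```

```bash
python3 g.py 634.5 13.5 29.5 -7.4
```

```text
t 22.1 p [635.8  11.6 144.6] yaw -7.6 tilt [-0. -0. -1.] F [-0.3 -0.2 -1.5] w 41.2 25.0 q6 -0.02
turn -0.05 units, then tool x 1.7 y -1.6 z 115.1 mm
```

Emit:
{"name": "carry_out", "arguments": {
  "motion": [
    [[0.002,-0.002,0.02,0,1],[0,0,0.03,0,1],[0,0,0.03,0,1],[0,0,0.02,0,1],[0,0,0.01,0,1],[0,0,0.003,0,1],[0,0,0.002,0,1],[0,0,0.001,0,1]]
  ]
}}

```text
time: 22.9
position: [0.6351, 0.0137, 0.0295]
tcp_rot: [0.753, 0.658, 0.001, 0.001]
force: [0.3, -0.0, -1.1]
gripper_width: 0.0411
grip_force: 25.0
```

Emit:
{"name": "carry_out", "arguments": {
  "motion": [
    [[0,0,0,0,1],[0,0,0,0,1],[0,0,0,0,0.3],[0,0,0,0,0.3],[0,0,0,0,0.3],[0,0,0,0,0.3],[0,0,-0.01,0,0.3],[0,0,-0.03,0,0.3]]
  ]
}}

```text
time: 23.7
position: [0.6317, 0.014, 0.0666]
tcp_rot: [0.753, 0.658, -0.002, -0.003]
force: [0.0, -0.6, -0.2]
gripper_width: 0.0605
grip_force: 0.0
```

Emit:
{"name": "carry_out", "arguments": {
  "motion": [
    [[0,0,-0.04,0,0.3],[0,0,-0.04,0,0.3],[-0.02,-0.004,-0.01,0,0.3],[-0.04,-0.01,0,0,0],[-0.04,-0.01,0,0,0],[-0.04,-0.01,0,0,0],[-0.04,-0.01,0,0,0],[-0.04,-0.01,0,0,0]]
  ]
}}

```text
time: 24.5
position: [0.5507, -0.1985, 0.1595]
tcp_rot: [0.753, 0.659, 0.0, 0.001]
force: [0.3, 0.1, -0.7]
gripper_width: 0.0854
grip_force: 0.0
```

Emit:
{"name": "carry_out", "arguments": {
  "motion": [
    [[-0.04,-0.01,0,0,0],[-0.04,-0.01,0,0,0],[-0.035,-0.006,0,0,0],[-0.015,-0.004,0,-1,0],[0,0,0,-1,0],[0,0,0,-1,0],[0,0,0,-1,0],[0,0,0,-0.65,0]]
  ]
}}

```text
time: 25.3
position: [0.5042, -0.3221, 0.1593]
tcp_rot: [0.604, 0.797, -0.0, 0.0]
force: [0.4, 0.2, 0.0]
gripper_width: 0.087
grip_force: 0.0
```

```bash
python3 look.py scene top;python3 - <<'E'
from h import *
for b in blobs(cloud(grab('wrist')),amin=1000):
    print(*b)
E
python3 g.py 505 -326.3 3 15.6
```

```text
scene
[275. 231.] 401.2 -211.1 47.1 84.3 short dir 16.8 h 14.9 497
[213. 249.] 504.9 -328.0 46.6 84.8 short dir 15.2 h 6.7 220
[144. 263.] 597.8 -453.1 42.0 87.9 short dir -49.1 h 11.3 506
[257. 267.] 530.7 -199.2 46.1 86.5 short dir 7.0 h 11.3 564
[223. 307.] 658.1 -215.7 44.0 84.8 short dir -3.9 h 7.5 649
[495. 310.] 494.1 319.5 46.3 84.1 short dir -2.1 h 23.3 948
in case z pct 5/50/95 [0.0253 0.0288 0.0321] 451
top
[221.  52.] 399.5 -215.4 42.6 74.0 short dir 16.8 h 15.7 6036
[385.  77.] 527.2 -198.5 42.3 84.3 short dir 8.2 h 11.7 6188
[523. 143.] 655.0 -215.5 43.5 84.1 short dir -4.3 h 7.7 5347
[150. 167.] 360.6 -316.4 60.6 60.7 short dir 84.1 h 19.8 5904
[ 18. 202.] 252.3 -376.9 5.9 83.7 short dir 1.3 h 10.9 1065
[310. 222.] 501.3 -328.1 42.0 84.7 short dir 15.5 h 7.8 1326
[322. 385.] 501.6 -297.6 22.2 128.1 short dir -83.2 h 267.1 114497
t 25.4 p [ 504.3 -322.   159.2] yaw 15.5 tilt [ 0. -0. -1.] F [-0.3  0.2 -0.2] w 86.9 0.0 q6 -1.03
turn -0.01 units, then tool x -4.3 y -0.6 z 156.2 mm
```

Emit:
{"name": "carry_out", "arguments": {
  "motion": [
    [[-0.005,0,0.02,0,0],[0,0,0.03,0,0],[0,0,0.03,0,0],[0,0,0.03,0,0],[0,0,0.025,0,0],[0,0,0.014,0,0],[0,0,0.006,0,0],[0,0,0,0,0]]
  ]
}}

```text
time: 26.25
position: [0.5056, -0.3267, 0.0034]
tcp_rot: [0.605, 0.796, 0.0, -0.0]
force: [-0.1, -0.6, -0.0]
gripper_width: 0.0871
grip_force: 0.0
```

Emit:
{"name": "carry_out", "arguments": {
  "motion": [
    [[0,0,0,0,0],[0,0,0,0,0],[0,0,0,0,0],[0,0,0,0,1],[0,0,0,0,1],[0,0,0,0,1],[0,0,0,0,1],[0,0,0,0,1]]
  ]
}}

```text
time: 27.05
position: [0.5056, -0.3267, 0.0035]
tcp_rot: [0.605, 0.797, 0.0, -0.0]
force: [0.1, 0.7, 0.1]
gripper_width: 0.0549
grip_force: 0.0
```

Emit:
{"name": "carry_out", "arguments": {
  "motion": [
    [[0,0,0,0,1],[0,0,0,0,1],[0,0,-0.005,0,1],[0,0,-0.025,0,1],[0,0,-0.04,0,1],[0,0,-0.04,0,1],[0,0,-0.03,0.6,1],[0,0,0,1,1]]
  ]
}}

```text
time: 27.85
position: [0.5083, -0.3289, 0.1489]
tcp_rot: [0.66, 0.751, -0.0, 0.005]
force: [0.3, -0.3, -2.1]
gripper_width: 0.0414
grip_force: 25.0
```

Emit:
{"name": "carry_out", "arguments": {
  "motion": [
    [[0,0,0,1,1],[0,0,0,1,1],[0,0,0,1,1],[0,0,0,0,1],[0,0,0,0,1],[0,0,0,0,1],[0,0,0,0,1],[0,0,0,0,1]]
  ]
}}

```text
time: 28.65
position: [0.5056, -0.3267, 0.1435]
tcp_rot: [0.751, 0.66, 0.0, -0.0]
force: [-0.3, -0.4, -0.1]
gripper_width: 0.0412
grip_force: 25.0
```

```bash
python3 g.py 634.5 14 143 -7.4
```

```text
t 28.6 p [ 505.6 -326.7  143.5] yaw -7.4 tilt [-0.  0. -1.] F [-0.3 -0.4 -0.1] w 41.2 25.0 q6 -0.63
turn 0.01 units, then tool x 354.5 y 83.9 z 0.5 mm
```

Emit:
{"name": "carry_out", "arguments": {
  "motion": [
    [[0.02,0.005,0,0,1],[0.035,0.008,0,0,1],[0.035,0.008,0,0,1],[0.035,0.008,0,0,1],[0.035,0.008,0,0,1],[0.035,0.008,0,0,1],[0.035,0.008,0,0,1],[0.035,0.008,0,0,1]]
  ]
}}

```text
time: 29.45
position: [0.6007, -0.0704, 0.1436]
tcp_rot: [0.751, 0.66, 0.0, 0.0]
force: [0.7, 0.0, -1.1]
gripper_width: 0.0414
grip_force: 25.0
```

Emit:
{"name": "carry_out", "arguments": {
  "motion": [
    [[0.035,0.009,0,0,1],[0.03,0.008,0,0,1],[0.02,0.004,0,0,1],[0.0045,0.002,0,0,1],[0,0,0,0,1],[0,0,0,0,1],[0,0,0,0,1],[0,0,0,0,1]]
  ]
}}

```text
time: 30.25
position: [0.6343, 0.0128, 0.1436]
tcp_rot: [0.752, 0.659, -0.0, -0.0]
force: [0.9, -0.3, -1.2]
gripper_width: 0.0417
grip_force: 25.0
```

Emit:
{"name": "carry_out", "arguments": {
  "motion": [
    [[0,0,0,0,1],[0,0,0,0,1],[0,0,0,0,1],[0,0,0,0,1],[0,0,0,0,1],[0,0,0,0,1],[0,0,0,0,1],[0,0,0,0,1]]
  ]
}}

```text
time: 31.05
position: [0.6346, 0.014, 0.1435]
tcp_rot: [0.751, 0.66, -0.0, 0.0]
force: [-0.5, -0.9, -1.0]
gripper_width: 0.0415
grip_force: 25.0
```

```bash
python3 g.py 634.5 14 36 -7.4
```

```text
t 31.1 p [634.6  14.  143.5] yaw -7.4 tilt [ 0. -0. -1.] F [-0.5 -0.9 -1. ] w 41.5 25.0 q6 -0.02
turn 0.00 units, then tool x -0.0 y -0.1 z 107.5 mm
```

Emit:
{"name": "carry_out", "arguments": {
  "motion": [
    [[0,0,0.02,0,1],[0,0,0.03,0,1],[0,0,0.03,0,1],[0,0,0.015,0,1],[0,0,0.007,0,1],[0,0,0.004,0,1],[0,0,0.002,0,1],[0,0,0,0,1]]
  ]
}}

```text
time: 31.85
position: [0.6353, 0.0139, 0.0364]
tcp_rot: [0.751, 0.66, 0.001, 0.001]
force: [-0.9, -0.1, -1.3]
gripper_width: 0.0411
grip_force: 25.0
```

Emit:
{"name": "carry_out", "arguments": {
  "motion": [
    [[0,0,0,0,1],[0,0,0,0,1],[0,0,0,0,0.3],[0,0,0,0,0.3],[0,0,0,0,0.3],[0,0,0,0,0.3],[0,0,-0.01,0,0.3],[0,0,-0.03,0,0.3]]
  ]
}}

```text
time: 32.65
position: [0.6321, 0.0142, 0.0736]
tcp_rot: [0.751, 0.66, -0.002, -0.003]
force: [0.6, 0.3, 0.2]
gripper_width: 0.0606
grip_force: 0.0
```

Emit:
{"name": "carry_out", "arguments": {
  "motion": [
    [[0,0,-0.04,0,0.3],[0,0,-0.04,0,0.3],[-0.02,-0.006,0,0,0.3],[-0.03,-0.01,0,0,0],[-0.03,-0.01,0,0,0],[-0.03,-0.01,0,0,0],[-0.03,-0.01,0,0,0],[-0.03,-0.01,0,0,0]]
  ]
}}

```text
time: 33.45
position: [0.5567, -0.1485, 0.1564]
tcp_rot: [0.751, 0.66, 0.0, 0.0]
force: [0.2, -0.2, -0.2]
gripper_width: 0.0859
grip_force: 0.0
```

Emit:
{"name": "carry_out", "arguments": {
  "motion": [
    [[-0.03,-0.01,0,-1,0],[-0.02,-0.008,0,-1,0],[-0.004,-0.002,0,-1,0],[0,0,0,-0.1,0],[0,0,0,0,0],[0,0,0,0,0],[0,0,0,0,0],[0,0,0,0,0]]
  ]
}}

```text
time: 34.25
position: [0.5329, -0.199, 0.1556]
tcp_rot: [0.655, 0.755, 0.0, -0.0]
force: [-0.2, 0.6, -0.3]
gripper_width: 0.0867
grip_force: 0.0
```

```bash
python3 look.py scene ;python3 - <<'E'
from h import *
im=grab('wrist');save(im,'pics/w3.png')
for b in blobs(cloud(im),amin=1000):
    print(*b)
E
python3 g.py 530.2 -198 3 8.2
```

```text
scene
[144. 262.] 597.5 -453.5 42.0 87.7 short dir -49.1 h 11.4 507
[256. 267.] 529.9 -199.3 46.5 86.7 short dir 7.1 h 11.4 572
[224. 307.] 658.2 -215.3 44.5 85.0 short dir -3.2 h 7.4 646
[495. 310.] 494.8 319.4 47.7 84.0 short dir -2.2 h 23.2 942
in case z pct 5/50/95 [0.033  0.0361 0.0403] 496
[519.  22.] 646.4 -29.0 27.4 105.2 short dir 82.5 h 59.6 9558
[348. 365.] 533.6 -174.0 22.5 128.8 short dir 88.3 h 261.4 126563
[157. 209.] 398.0 -210.6 43.2 84.1 short dir 16.5 h 15.8 5324
[308. 216.] 527.1 -198.6 41.9 84.1 short dir 8.2 h 11.8 4671
t 34.4 p [ 532.9 -199.2  155.5] yaw 8.1 tilt [-0.  0. -1.] F [-0.2  0.  -0.4] w 86.9 0.0 q6 -0.7
turn -0.01 units, then tool x 1.6 y -2.5 z 152.5 mm
```

View pics/w3.png

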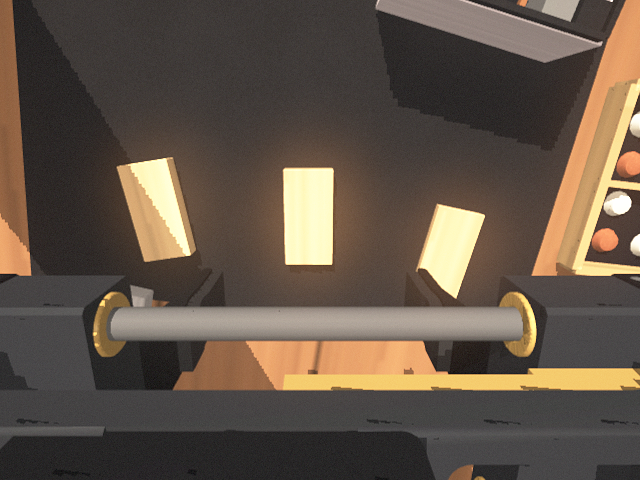

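There are three plywood plates here: (155,210) 16 mm high, (308,216) 12 mm high and (450,250) 8 mm high. The middle one is plywood-coloured, neither pink nor purple, and 11.8 mm high, so it is spacer12. Grasping it.

Emit:
{"name": "carry_out", "arguments": {
  "motion": [
    [[0.001,-0.0025,0.02,0,0],[0,0,0.03,0,0],[0,0,0.03,0,0],[0,0,0.03,0,0],[0,0,0.022,0,0],[0,0,0.013,0,0],[0,0,0.006,0,0],[0,0,0,0,0]]
  ]
}}

```text
time: 35.15
position: [0.5301, -0.1989, 0.0042]
tcp_rot: [0.655, 0.755, -0.0, -0.0]
force: [0.5, 0.9, -0.3]
gripper_width: 0.0872
grip_force: 0.0
```

Emit:
{"name": "carry_out", "arguments": {
  "motion": [
    [[0,0,0,0,0],[0,0,0,0,0],[0,0,0,0,0],[0,0,0,0,1],[0,0,0,0,1],[0,0,0,0,1],[0,0,0,0,1],[0,0,0,0,1]]
  ]
}}

```text
time: 35.95
position: [0.5301, -0.199, 0.0045]
tcp_rot: [0.655, 0.755, -0.0, -0.0]
force: [-0.0, 0.8, -0.3]
gripper_width: 0.0549
grip_force: 0.0
```

Emit:
{"name": "carry_out", "arguments": {
  "motion": [
    [[0,0,0,0,1],[0,0,0,0,1],[0,0,-0.005,0,1],[0,0,-0.025,0,1],[0,0,-0.04,0,1],[0,0,-0.04,0,1],[0,0,-0.03,1,1],[0,0,0,1,1]]
  ]
}}

```text
time: 36.75
position: [0.533, -0.2005, 0.1496]
tcp_rot: [0.72, 0.694, 0.001, 0.005]
force: [0.3, -0.0, -0.7]
gripper_width: 0.0415
grip_force: 25.0
```

Emit:
{"name": "carry_out", "arguments": {
  "motion": [
    [[0,0,0,1,1],[0,0,0,0.1,1],[0,0,0,0,1],[0,0,0,0,1],[0,0,0,0,1],[0,0,0,0,1],[0,0,0,0,1],[0,0,0,0,1]]
  ]
}}

```text
time: 37.55
position: [0.5301, -0.199, 0.1445]
tcp_rot: [0.751, 0.66, -0.0, -0.0]
force: [-0.2, 0.7, -0.5]
gripper_width: 0.0414
grip_force: 25.0
```

```bash
python3 g.py 634.5 14 143 -7.4
```

```text
t 37.5 p [ 530.1 -199.   144.5] yaw -7.4 tilt [-0.  0. -1.] F [-0.2  0.7 -0.5] w 41.4 25.0 q6 -0.43
turn 0.00 units, then tool x 224.6 y 76.1 z 1.5 mm
```

Bottom offset is 4.5 mm and the stack is at 40, so release at about TCP 45.

Emit:
{"name": "carry_out", "arguments": {
  "motion": [
    [[0.02,0.007,0,0,1],[0.035,0.012,0,0,1],[0.035,0.012,0,0,1],[0.035,0.012,0,0,1],[0.035,0.012,0,0,1],[0.035,0.012,0,0,1],[0.02,0.006,0,0,1],[0.0095,0.003,0,0,1]]
  ]
}}

```text
time: 38.35
position: [0.635, 0.0161, 0.1444]
tcp_rot: [0.75, 0.661, 0.0, 0.0]
force: [-0.2, -0.1, -0.1]
gripper_width: 0.0419
grip_force: 25.0
```

Emit:
{"name": "carry_out", "arguments": {
  "motion": [
    [[0,0,0,0,1],[0,0,0,0,1],[0,0,0,0,1],[0,0,0,0,1],[0,0,0,0,1],[0,0,0,0,1],[0,0,0,0,1],[0,0,0,0,1]]
  ]
}}

```text
time: 39.15
position: [0.6343, 0.0138, 0.1446]
tcp_rot: [0.751, 0.66, -0.0, -0.0]
force: [-0.1, -0.1, -0.8]
gripper_width: 0.0413
grip_force: 25.0
```

```bash
python3 g.py 634.5 14 45 -7.4;python3 - <<'E'
from h import *
im=grab('wrist');save(im,'pics/w4.png')
E
```

```text
t 39.1 p [634.3  13.8 144.6] yaw -7.4 tilt [-0. -0. -1.] F [-0.1 -0.1 -0.8] w 41.3 25.0 q6 -0.02
turn -0.00 units, then tool x 0.3 y 0.1 z 99.6 mm
```

View pics/w4.png

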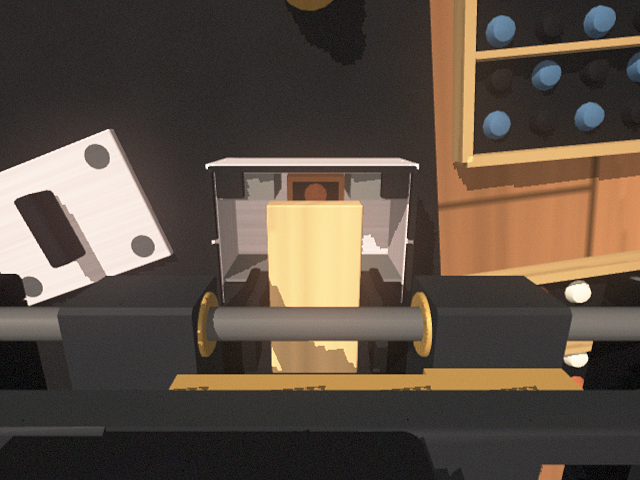

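The spacer at (315,285) is held square over the well, with the red tray visible beneath at (315,190). Lowering it.

Emit:
{"name": "carry_out", "arguments": {
  "motion": [
    [[0,0,0.02,0,1],[0,0,0.03,0,1],[0,0,0.025,0,1],[0,0,0.013,0,1],[0,0,0.006,0,1],[0,0,0.004,0,1],[0,0,0.002,0,1],[0,0,0,0,1]]
  ]
}}

```text
time: 40.0
position: [0.635, 0.0139, 0.0453]
tcp_rot: [0.751, 0.66, 0.0, 0.001]
force: [-0.8, -0.6, 0.0]
gripper_width: 0.0415
grip_force: 25.0
```

Emit:
{"name": "carry_out", "arguments": {
  "motion": [
    [[0,0,0,0,1],[0,0,0,0,1],[0,0,0,0,0.3],[0,0,0,0,0.3],[0,0,0,0,0.3],[0,0,0,0,0.3],[0,0,-0.01,0,0.3],[0,0,-0.03,0,0.3]]
  ]
}}

```text
time: 40.8
position: [0.632, 0.0142, 0.0826]
tcp_rot: [0.751, 0.66, -0.002, -0.003]
force: [-0.0, -0.3, 0.7]
gripper_width: 0.0609
grip_force: 0.0
```

Emit:
{"name": "carry_out", "arguments": {
  "motion": [
    [[0,0,-0.04,0,0.3],[0,0,-0.03,0,0.3],[-0.02,0.005,0,0,0.3],[-0.03,0.008,0,0,0],[-0.03,0.008,0,0,0],[-0.03,0.008,0,0,0],[-0.03,0.008,0,0,0],[-0.03,0.008,0,0,0]]
  ]
}}

```text
time: 41.6
position: [0.6572, -0.1617, 0.1554]
tcp_rot: [0.751, 0.66, 0.0, 0.0]
force: [0.0, 0.2, -0.1]
gripper_width: 0.0854
grip_force: 0.0
```

Emit:
{"name": "carry_out", "arguments": {
  "motion": [
    [[-0.03,0.005,0,-0.7,0],[-0.02,0.003,0,0,0],[-0.004,0,0,0,0],[0,0,0,0,0],[0,0,0,0,0],[0,0,0,0,0],[0,0,0,0,0],[0,0,0,0,0]]
  ]
}}

```text
time: 42.4
position: [0.6597, -0.2141, 0.1546]
tcp_rot: [0.73, 0.683, -0.0, -0.0]
force: [0.0, -0.1, 0.4]
gripper_width: 0.087
grip_force: 0.0
```

```bash
python3 look.py scene ;python3 - <<'E'
from h import *
for b in blobs(cloud(grab('wrist')),amin=1000):
    print(*b)
E
python3 g.py 658 -215 3 -4
```

```text
scene
[275. 231.] 402.2 -210.8 46.1 84.7 short dir 18.1 h 15.1 495
[144. 263.] 598.2 -453.0 42.2 90.4 short dir -48.8 h 11.4 506
[224. 307.] 658.3 -215.6 44.4 85.4 short dir -3.2 h 7.5 642
[495. 310.] 494.0 319.4 45.8 83.7 short dir -1.9 h 23.4 937
in case z pct 5/50/95 [0.0494 0.0516 0.0538] 512
[486. 101.] 803.1 -132.4 96.7 157.8 short dir 1.3 h 6.1 24697
[309. 218.] 654.7 -215.6 42.0 84.7 short dir -4.2 h 7.8 4545
[311. 380.] 665.0 -190.5 21.1 128.5 short dir 77.5 h 262.1 116028
t 42.5 p [ 659.7 -214.5  154.6] yaw -3.9 tilt [-0.  0. -1.] F [ 0.6  0.3 -0.2] w 87.1 0.0 q6 -0.41
turn 0.03 units, then tool x -0.6 y -1.6 z 151.6 mm
```

Emit:
{"name": "carry_out", "arguments": {
  "motion": [
    [[-0.001,-0.0015,0.02,0,0],[0,0,0.03,0,0],[0,0,0.03,0,0],[0,0,0.03,0,0],[0,0,0.022,0,0],[0,0,0.013,0,0],[0,0,0.006,0,0],[0,0,0,0,0]]
  ]
}}

```text
time: 43.3
position: [0.658, -0.2158, 0.0032]
tcp_rot: [0.731, 0.683, -0.0, -0.0]
force: [-0.3, -1.1, -0.5]
gripper_width: 0.0872
grip_force: 0.0
```

Emit:
{"name": "carry_out", "arguments": {
  "motion": [
    [[0,0,0,0,0],[0,0,0,0,0],[0,0,0,0,0],[0,0,0,0,1],[0,0,0,0,1],[0,0,0,0,1],[0,0,0,0,1],[0,0,0,0,1]]
  ]
}}

```text
time: 44.1
position: [0.658, -0.2159, 0.0035]
tcp_rot: [0.731, 0.683, -0.0, -0.0]
force: [0.1, -0.3, 0.2]
gripper_width: 0.0549
grip_force: 0.0
```

Emit:
{"name": "carry_out", "arguments": {
  "motion": [
    [[0,0,0,0,1],[0,0,0,0,1],[0,0,-0.005,0,1],[0,0,-0.025,0,1],[0,0,-0.04,0,1],[0,0,-0.04,0,1],[0,0,-0.03,0.7,1],[0,0,0,0,1]]
  ]
}}

```text
time: 44.9
position: [0.6615, -0.2175, 0.15]
tcp_rot: [0.751, 0.66, 0.002, 0.006]
force: [0.1, -0.0, -0.3]
gripper_width: 0.0417
grip_force: 25.0
```

Emit:
{"name": "carry_out", "arguments": {
  "motion": [
    [[0,0,0,0,1],[0,0,0,0,1],[0,0,0,0,1],[0,0,0,0,1],[0,0,0,0,1],[0,0,0,0,1],[0,0,0,0,1],[0,0,0,0,1]]
  ]
}}

```text
time: 45.7
position: [0.658, -0.2159, 0.1435]
tcp_rot: [0.751, 0.66, -0.0, -0.0]
force: [-0.8, -0.3, -1.2]
gripper_width: 0.0417
grip_force: 25.0
```

```bash
python3 g.py 634.5 14 143 -7.4
```

```text
t 45.7 p [ 658.  -215.9  143.5] yaw -7.4 tilt [-0.  0. -1.] F [-0.8 -0.3 -1.2] w 41.7 25.0 q6 -0.35
turn 0.00 units, then tool x 225.0 y -53.0 z 0.5 mm
```

Emit:
{"name": "carry_out", "arguments": {
  "motion": [
    [[0.02,-0.005,0,0,1],[0.035,-0.008,0,0,1],[0.035,-0.008,0,0,1],[0.035,-0.008,0,0,1],[0.035,-0.008,0,0,1],[0.035,-0.008,0,0,1],[0.02,-0.005,0,0,1],[0.01,-0.003,0,0,1]]
  ]
}}

```text
time: 46.5
position: [0.6332, 0.0176, 0.1437]
tcp_rot: [0.75, 0.661, -0.0, -0.001]
force: [-0.3, 0.5, 0.3]
gripper_width: 0.0414
grip_force: 25.0
```

Emit:
{"name": "carry_out", "arguments": {
  "motion": [
    [[0,0,0,0,1],[0,0,0,0,1],[0,0,0,0,1],[0,0,0,0,1],[0,0,0,0,1],[0,0,0,0,1],[0,0,0,0,1],[0,0,0,0,1]]
  ]
}}

```text
time: 47.3
position: [0.6345, 0.0139, 0.1435]
tcp_rot: [0.751, 0.66, 0.0, 0.0]
force: [-0.1, -0.3, -0.5]
gripper_width: 0.0414
grip_force: 25.0
```

```bash
python3 g.py 634.5 14.5 56 -7.4
```

```text
t 47.3 p [634.5  13.9 143.5] yaw -7.4 tilt [ 0. -0. -1.] F [-0.1 -0.3 -0.5] w 41.4 25.0 q6 -0.02
turn -0.00 units, then tool x 0.6 y -0.0 z 87.5 mm
```

Emit:
{"name": "carry_out", "arguments": {
  "motion": [
    [[0.0005,0,0.02,0,1],[0,0,0.025,0,1],[0,0,0.02,0,1],[0,0,0.012,0,1],[0,0,0.006,0,1],[0,0,0.003,0,1],[0,0,0.002,0,1],[0,0,0,0,1]]
  ]
}}

```text
time: 48.1
position: [0.635, 0.0145, 0.0561]
tcp_rot: [0.751, 0.66, 0.0, 0.0]
force: [1.6, -0.7, -0.6]
gripper_width: 0.0418
grip_force: 25.0
```

Emit:
{"name": "carry_out", "arguments": {
  "motion": [
    [[0,0,0,0,1],[0,0,0,0,1],[0,0,0,0,0.3],[0,0,0,0,0.3],[0,0,0,0,0.3],[0,0,0,0,0.3],[0,0,-0.01,0,0.3],[0,0,-0.03,0,0.3]]
  ]
}}

```text
time: 48.9
position: [0.6321, 0.0148, 0.0936]
tcp_rot: [0.751, 0.66, -0.002, -0.003]
force: [0.4, -0.3, 0.3]
gripper_width: 0.0607
grip_force: 0.0
```

Emit:
{"name": "carry_out", "arguments": {
  "motion": [
    [[0,0,-0.04,0,0.3],[0,-0.01,-0.02,0,0.3],[0,-0.03,0,0,0.3],[0,-0.04,0,0,0.3],[0,-0.04,0,0,0.3],[0,-0.04,0,0,0.3],[0,-0.03,0,-1,0.3],[0,-0.01,0,-1,0.3]]
  ]
}}

```text
time: 49.7
position: [0.4316, 0.0404, 0.156]
tcp_rot: [0.689, 0.724, -0.001, -0.002]
force: [1.1, 1.1, -0.4]
gripper_width: 0.0608
grip_force: 0.0
```

Emit:
{"name": "carry_out", "arguments": {
  "motion": [
    [[0,0,0,-1,0.3],[0,0,0,-1,0.3],[0,0,0,0,0.3],[0,0,0,0,0.3],[0,0,0,0,0.3],[0,0,0,0,0.3],[0,0,0,0,0.3],[0,0,0,0,0.3]]
  ]
}}

```text
time: 50.5
position: [0.4361, 0.0394, 0.1555]
tcp_rot: [0.625, 0.78, -0.0, -0.0]
force: [0.3, -0.1, -0.4]
gripper_width: 0.0608
grip_force: 0.0
```

```bash
python3 look.py scene ;python3 - <<'E'
from h import *
im=grab('wrist');save(im,'pics/w5.png');np.save('w5.npy',cloud(im))
s=grab('scene');np.save('s5.npy',cloud(s));c=s['color'][230:370,270:390,::-1];cv2.imwrite('pics/s5.png',cv2.resize(c,None,fx=4,fy=4,interpolation=3))
E
python3 g.py 427 41 100 12.6
```

```text
scene
[144. 263.] 597.5 -453.5 42.2 90.6 short dir -48.8 h 11.4 507
[495. 310.] 494.6 319.5 46.6 84.1 short dir -2.3 h 23.3 952
in case z pct 5/50/95 [0.0576 0.0596 0.0615] 510
t 50.6 p [436.   39.4 155.5] yaw 12.6 tilt [-0.  0. -1.] F [-0.5  0.8 -1.2] w 60.9 0.0 q6 -0.39
turn -0.00 units, then tool x 3.5 y -8.5 z 55.5 mm
```

View pics/w5.png

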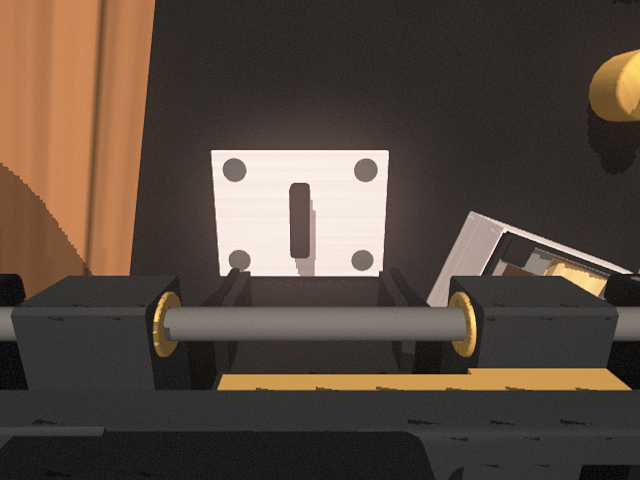

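View pics/s5.png

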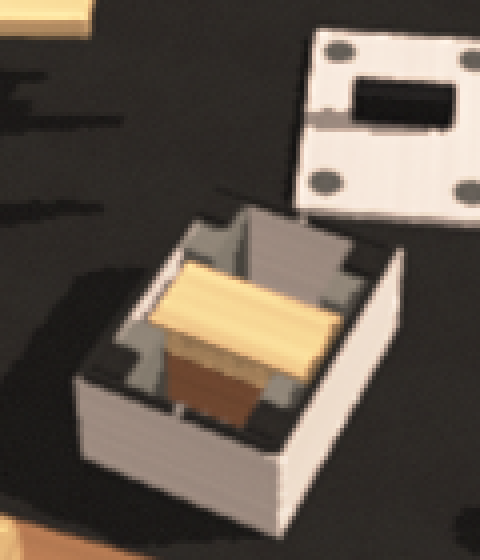

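The stack sits square, its top at 59.6 mm against the 60 mm rim. The lid's handle is at (299,222) in the wrist view. Next I measure lid and case poses from the same cameras.

```bash
python3 - <<'E'
from h import *
def rect(W,c,r,z0,z1):
    d=np.hypot(W[...,0]-c[0],W[...,1]-c[1]);m=(d<r)&(W[...,2]>z0)&(W[...,2]<z1)
    m=cv2.morphologyEx(m.astype(np.uint8),cv2.MORPH_OPEN,np.ones((2,2)))>0
    k=cv2.minAreaRect((W[m][:,:2]*1000).astype(np.float32)); return [np.round(x,1) for x in k],m.sum()
for f in('top0','scene0','w5'):
    W=np.load(f+'.npy')
    print(f,'lid',rect(W,(.427,.041),.105,.0045,.014),'handle',rect(W,(.427,.041),.06,.026,.05))
    if f!='w5':print('   case',rect(W,(.635,.014),.1,.052,.075))
E
```

```text
top0 lid ([array([424.5,  38.1]), array([147.5, 110.8]), np.float64(12.5)], np.int64(3603)) handle ([array([424.5,  38.9]), array([16.9, 59.2]), np.float64(17.7)], np.int64(251))
   case ([array([621.6, -19.8]), array([ 86.9, 196. ]), np.float64(51.8)], np.int64(1544))
scene0 lid ([array([451.8,  50.8]), array([205.2, 111. ]), np.float64(15.1)], np.int64(1898)) handle ([array([414.6,  39.1]), array([39.4, 58.1]), np.float64(13.1)], np.int64(169))
   case ([array([610.2,  18.3]), array([104. , 194.2]), np.float64(82.5)], np.int64(1707))
w5 lid ([array([nan, nan]), array([nan,  0.]), np.float64(nan)], np.int64(19678)) handle ([array([nan, nan]), array([nan,  0.]), np.float64(nan)], np.int64(1450))
```

```bash
cat >> h.py <<'E'
def rect(W,c,r,z0,z1):
    """min-area rect (mm) of the largest blob in a z band round c"""
    d=np.hypot(W[...,0]-c[0],W[...,1]-c[1]);m=((d<r)&(W[...,2]>z0)&(W[...,2]<z1)).astype(np.uint8)
    m=cv2.morphologyEx(m,cv2.MORPH_OPEN,np.ones((3,3)))
    n,l,s,_=cv2.connectedComponentsWithStats(m);i=1+np.argmax(s[1:,4]);P=W[l==i]
    P=P[~np.isnan(P).any(1)]
    (a,b),(w,h),t=cv2.minAreaRect((P[:,:2]*1000).astype(np.float32));return np.round([a,b,w,h,t],1),len(P)
E
python3 - <<'E'
from h import *
W=np.load('w5.npy');print('wrist lid',rect(W,(.427,.041),.1,.004,.014),'handle',rect(W,(.427,.041),.06,.026,.05))
for f in('top0','scene0','s5'):
    W=np.load(f+'.npy');print(f,'lid',rect(W,(.427,.041),.1,.0045,.014));print('case',rect(W,(.635,.014),.11,.057,.075))
E
python3 g.py 425.5 39 14 12.6
```

```text
wrist lid (array([423.3,  38.5, 148.3, 112. ,  12.5]), 19668) handle (array([423. ,  38.9,  16. ,  60.2,  12.3]), 1442)
top0 lid (array([425.9,  40.5, 148.4, 112. ,  12.6]), 3580)
case (array([634.9,  14.8, 105.3, 144.2,  82.8]), 1396)
scene0 lid (array([425.9,  38.1, 152.2, 112. ,  12.7]), 1884)
case (array([635.5,  13.5, 106.7, 143.9,  82.7]), 1407)
s5 lid (array([426.3,  38.3, 154.1, 112. ,  12.5]), 1880)
case (array([635.5,  13.3, 106.2, 144.2,  82.7]), 2122)
t 50.6 p [436.   39.4 155.5] yaw 12.6 tilt [-0.  0. -1.] F [-0.5  0.8 -1.2] w 60.9 0.0 q6 -0.39
turn -0.00 units, then tool x 1.9 y -10.3 z 141.5 mm
```

Emit:
{"name": "carry_out", "arguments": {
  "motion": [
    [[0.002,-0.01,0.02,0,0.3],[0,0,0.03,0,0.3],[0,0,0.03,0,0.3],[0,0,0.03,0,0.3],[0,0,0.018,0,0.3],[0,0,0.01,0,0.3],[0,0,0.004,0,0.3],[0,0,0,0,0.3]]
  ]
}}

```text
time: 51.45
position: [0.426, 0.0392, 0.0135]
tcp_rot: [0.625, 0.78, -0.0, -0.0]
force: [0.1, 1.1, 0.2]
gripper_width: 0.0611
grip_force: 0.0
```

Emit:
{"name": "carry_out", "arguments": {
  "motion": [
    [[0,0,0,0,0.3],[0,0,0,0,0.3],[0,0,0,0,0.3],[0,0,0,0,1],[0,0,0,0,1],[0,0,0,0,1],[0,0,0,0,1],[0,0,0,0,1]]
  ],
  "squeeze": 50
}}

```text
time: 52.25
position: [0.4259, 0.0392, 0.0135]
tcp_rot: [0.625, 0.78, -0.0, -0.0]
force: [-0.1, 0.5, 0.2]
gripper_width: 0.029
grip_force: 0.0
```

Emit:
{"name": "carry_out", "arguments": {
  "motion": [
    [[0,0,0,0,1],[0,0,0,0,1],[0,0,0,0,1],[0,0,0,0,1],[0,0,-0.005,0,1],[0,0,-0.015,0,1],[0,0,-0.03,0,1],[0,0,-0.03,0,1]]
  ]
}}

```text
time: 53.05
position: [0.426, 0.0392, 0.0941]
tcp_rot: [0.625, 0.78, -0.0, -0.0]
force: [-0.1, -1.0, -3.3]
gripper_width: 0.0157
grip_force: 50.0
```

Emit:
{"name": "carry_out", "arguments": {
  "motion": [
    [[0,0,-0.03,0.5,1],[0,0,-0.02,0.5,1],[0,0,0,0.5,1],[0,0,0,0.5,1],[0,0,0,0.5,1],[0,0,0,0.5,1],[0,0,0,0.5,1],[0,0,0,0.47,1]]
  ]
}}

```text
time: 53.85
position: [0.4261, 0.0393, 0.1437]
tcp_rot: [0.751, 0.66, 0.0, 0.0]
force: [-0.9, -0.2, -3.5]
gripper_width: 0.0156
grip_force: 50.0
```

```bash
python3 g.py 635.2 14.1 143 -7.3; python3 - <<'E'
from h import *
o=monitor.get_obs()
for n in('top','scene','wrist'):
  try:
    im=grab(n);W=cloud(im);print(n,rect(W,o['position'][:2],.11,.123,.146))
  except Exception as e: print(n,e)
E
```

```text
t 53.9 p [426.1  39.3 143.7] yaw -7.3 tilt [ 0.001  0.    -1.   ] F [-0.9 -0.2 -3.5] w 15.6 50.0 q6 -0.04
turn -0.01 units, then tool x 1.6 y 210.6 z 0.8 mm
top (array([423.3,   2.5,  34.3, 148.1,  82.5]), 1445)
scene (array([429.6,  39.1, 112.1, 151.4,  82.5]), 1820)
wrist (array([428.8,  65.2,  60.7, 148. ,  82.6]), 31325)
```

Emit:
{"name": "carry_out", "arguments": {
  "motion": [
    [[0,0.015,0,0,1],[0,0.025,0,0,1],[0,0.03,0,0,1],[0.001,0.03,0,0,1],[0,0.03,0,0,1],[0,0.03,0,0,1],[0.001,0.025,0,0,1],[0,0.015,0,0,1]]
  ]
}}

```text
time: 54.8
position: [0.6268, 0.0156, 0.1432]
tcp_rot: [0.75, 0.661, 0.001, 0.001]
force: [-0.5, -0.7, -3.4]
gripper_width: 0.0155
grip_force: 50.0
```

Emit:
{"name": "carry_out", "arguments": {
  "motion": [
    [[0,0.01,0,0,1],[0,0,0,0,1],[0,0,0,0,1],[0,0,0.01,0,1],[0,0,0.02,0,1],[0,0,0.015,0,1],[0,0,0,0,1],[0,0,0,0,1]]
  ]
}}

```text
time: 55.6
position: [0.6339, 0.0148, 0.098]
tcp_rot: [0.75, 0.661, -0.0, -0.001]
force: [1.3, 0.2, -3.4]
gripper_width: 0.0156
grip_force: 50.0
```

Emit:
{"name": "carry_out", "arguments": {
  "motion": [
    [[0,0,0,0,1],[0,0,0,0,1],[0,0,0,0,1],[0,0,0,0,1],[0,0,0,0,1],[0,0,0,0,1],[0,0,0,0,1],[0,0,0,0,1]]
  ]
}}

```text
time: 56.4
position: [0.6344, 0.0147, 0.0985]
tcp_rot: [0.75, 0.661, -0.0, -0.0]
force: [0.0, 0.4, -3.5]
gripper_width: 0.0153
grip_force: 50.0
```

```bash
python3 g.py 635.2 14.1 80 -7.3; python3 - <<'E'
from h import *
o=monitor.get_obs()
im=grab('scene');W=cloud(im);print(rect(W,o['position'][:2],.11,.086,.100))
c=im['color'][230:370,270:410,::-1];cv2.imwrite('pics/s6.png',cv2.resize(c,None,fx=4,fy=4,interpolation=3))
E
```

```text
t 56.4 p [634.4  14.7  98.5] yaw -7.2 tilt [-0.  0. -1.] F [ 0.   0.4 -3.5] w 15.3 50.0 q6 -0.03
turn 0.01 units, then tool x -0.5 y 0.8 z 18.5 mm
(array([637.1,  14.8, 112.5, 150.6,  82.8]), 2301)
```

View pics/s6.png

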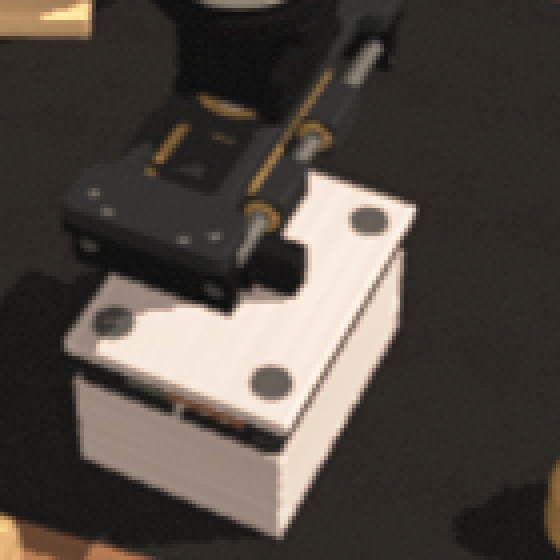

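The scene view shows the lid square above the case, with its visible discs at (370,220), (113,320) and (270,382). It is about 1 mm off in +y, so I shift it, lower it onto the pads and release.

Emit:
{"name": "carry_out", "arguments": {
  "motion": [
    [[-0.001,0,0.005,0,1],[0,0,0.006,0,1],[0,0,0.004,0,1],[0,0,0.002,0,1],[0,0,0.001,0,1],[0,0,0.0005,0,1],[0,0,0,0,1],[0,0,0,0,1]]
  ]
}}

```text
time: 57.25
position: [0.6345, 0.0137, 0.0802]
tcp_rot: [0.75, 0.661, 0.0, 0.0]
force: [0.3, 0.7, -3.8]
gripper_width: 0.0156
grip_force: 50.0
```

Emit:
{"name": "carry_out", "arguments": {
  "motion": [
    [[0,0,0.0005,0,1],[0,0,0,0,1],[0,0,0,0,0.8],[0,0,0,0,0.7],[0,0,0,0,0.6],[0,0,0,0,0.5],[0,0,0,0,0.5],[0,0,0,0,0.5]]
  ]
}}

```text
time: 58.05
position: [0.6344, 0.0137, 0.0797]
tcp_rot: [0.75, 0.661, 0.0, 0.0]
force: [-0.3, 0.5, -0.5]
gripper_width: 0.0421
grip_force: 0.0
```

Emit:
{"name": "carry_out", "arguments": {
  "motion": [
    [[0,0,-0.005,0,0.5],[0,0,-0.015,0,0.5],[0,0,-0.03,0,0.5],[0,0,-0.03,0,0.5],[0,0,-0.02,0,0.7],[0,0,0,0,1],[0,0,0,0,1],[0,0,0,0,1]]
  ]
}}

```text
time: 58.85
position: [0.6333, 0.0138, 0.1786]
tcp_rot: [0.75, 0.661, -0.001, -0.001]
force: [0.1, 0.4, -0.4]
gripper_width: 0.0195
grip_force: 0.0
```

Emit:
{"name": "carry_out", "arguments": {
  "motion": [
    [[0,0,0,0,1],[0,-0.03,0,0,1],[0,-0.03,0,0,1],[0,0,0,0,1],[0,0,0,0,1],[0,0,0,0,1],[0,0,0,0,1],[0,0,0,0,1]]
  ]
}}

```text
time: 59.65
position: [0.5756, 0.021, 0.1794]
tcp_rot: [0.75, 0.661, 0.0, 0.0]
force: [-0.3, 1.0, 1.2]
gripper_width: 0.0005
grip_force: 0.0
```

```bash
cat > lid.py <<'E'
from h import *
o=monitor.get_obs()
for n in('scene','top','wrist'):
    im=grab(n);W=cloud(im);r,k=rect(W,(.635,.014),.11,.062,.080);print(n,r,k)
    # top-face height at each corner
    a=np.radians(-7.3);
    for i,(x,y) in enumerate([(-55,40),(55,40),(55,-40),(-55,-40)]):
        c=np.array([635,14])+[x*np.cos(a)-y*np.sin(a),x*np.sin(a)+y*np.cos(a)]
        m=(np.hypot(W[...,0]*1000-c[0],W[...,1]*1000-c[1])<9)&(W[...,2]<.1)
        print('  c%d at'%i,c.round(1),'z',(np.median(W[...,2][m])*1000).round(1) if m.sum()>5 else None,m.sum())
save(im,'pics/lid%.0f.png'%(o['time']*10))
E
python3 lid.py; python3 g.py
```

```text
scene [637.   13.9 112.8 151.   82.8] 3213
  c0 at [585.5  60.7] z 74.5 48
  c1 at [694.6  46.7] z 74.1 60
  c2 at [684.5 -32.7] z 74.1 56
  c3 at [575.4 -18.7] z 74.6 45
top [632.6 -16.   48.2 149.3  82.6] 1453
  c0 at [585.5  60.7] z None 0
  c1 at [694.6  46.7] z None 0
  c2 at [684.5 -32.7] z 75.0 58
  c3 at [575.4 -18.7] z 75.2 61
wrist [634.   14.1 111.4 148.1  82.7] 21707
  c0 at [585.5  60.7] z 74.4 487
  c1 at [694.6  46.7] z 74.4 472
  c2 at [684.5 -32.7] z 74.5 374
  c3 at [575.4 -18.7] z None 5
t 59.8 p [575.1  21.2 179.4] yaw -7.2 tilt [ 0. -0. -1.] F [ 0.2  0.2 -0.4] w 0.2 0.0 q6 -0.03
```

The lid rests flat and square on all four pads (74 mm). Now I press the corners, starting at c3 with closed fingers.

Emit:
{"name": "carry_out", "arguments": {
  "motion": [
    [[-0.02,0.003,0.02,0,1],[-0.02,0.002,0.03,0,1],[0,0,0.03,0,1],[0,0,0.014,0,1],[0,0,0.005,0,1],[0,0,0,0,1],[0,0,0,0,1],[0,0,0,0,1]]
  ]
}}

```text
time: 60.6
position: [0.5758, -0.0189, 0.0819]
tcp_rot: [0.75, 0.661, 0.001, 0.001]
force: [-0.1, -0.6, -0.2]
gripper_width: 0.0004
grip_force: 0.0
```

Emit:
{"name": "carry_out", "arguments": {
  "motion": [
    [[0,0,0.002,0,1],[0,0,0.002,0,1],[0,0,0.001,0,1],[0,0,0.001,0,1],[0,0,0.001,0,1],[0,0,0.001,0,1],[0,0,0,0,1],[0,0,0,0,1]]
  ]
}}

```text
time: 61.4
position: [0.5746, -0.0191, 0.0737]
tcp_rot: [0.75, 0.661, -0.0, 0.0]
force: [-2.0, -1.0, 8.3]
gripper_width: 0.0006
grip_force: 4.0
```

```bash
python3 g.py 575.2 -18.7 74 -7.3
```

```text
t 61.4 p [574.6 -19.1  73.7] yaw -7.2 tilt [ 0. -0. -1.] F [-2.  -1.   8.3] w 0.6 4.0 q6 -0.1
turn 0.01 units, then tool x 0.5 y 0.5 z -0.3 mm
```

Emit:
{"name": "carry_out", "arguments": {
  "motion": [
    [[0,0,0.001,0,1],[0,0,0.001,0,1],[0,0,0.001,0,1],[0,0,0.001,0,1],[0,0,0.001,0,1],[0,0,0.001,0,1],[0,0,0,0,1],[0,0,0,0,1]]
  ]
}}

```text
time: 62.2
position: [0.5745, -0.0195, 0.07]
tcp_rot: [0.75, 0.661, -0.0, 0.0]
force: [-6.2, -0.6, 21.9]
gripper_width: 0.0002
grip_force: 11.4
```

Emit:
{"name": "carry_out", "arguments": {
  "motion": [
    [[0,0,0.001,0,1],[0,0,0.0005,0,1],[0,0,0,0,1],[0,0,0,0,1],[0,0,0,0,1],[0,0,0,0,1],[0,0,0,0,1],[0,0,0,0,1]]
  ]
}}

```text
time: 63.0
position: [0.5745, -0.0193, 0.0695]
tcp_rot: [0.75, 0.661, -0.0, 0.001]
force: [-8.1, 0.8, 29.9]
gripper_width: 0.0006
grip_force: 14.8
```

```bash
python3 lid.py
```

```text
scene [635.8  13.6 113.2 151.5  83.1] 2759
  c0 at [585.5  60.7] z 72.6 48
  c1 at [694.6  46.7] z 78.8 59
  c2 at [684.5 -32.7] z 74.9 50
  c3 at [575.4 -18.7] z 83.6 10Traceback (most recent call last):
  File "lid.py", line 4, in <module>
    im=grab(n);W=cloud(im);r,k=rect(W,(.635,.014),.11,.062,.080);print(n,r,k)
                               ~~~~^^^^^^^^^^^^^^^^^^^^^^^^^^^^^
  File "h.py", line 35, in rect
    n,l,s,_=cv2.connectedComponentsWithStats(m);i=1+np.argmax(s[1:,4]);P=W[l==i]
                                                    ~~~~~~~~~^^^^^^^^^
    return _wrapfunc(a, 'argmax', axis=axis, out=out, **kwds)
    return bound(*args, **kwds)
ValueError: attempt to get argmax of an empty sequence
```

Emit:
{"name": "carry_out", "arguments": {
  "motion": [
    [[0,0,-0.005,0,1],[0,0,-0.02,0,1],[0,0,-0.03,0,1],[0.02,0.02,0,0,1],[0.03,0.035,0,0,1],[0.02,0.035,0,0,1],[0.01,0.02,0,0,1],[0,0,0,0,1]]
  ]
}}

```text
time: 63.9
position: [0.6969, 0.0476, 0.1199]
tcp_rot: [0.75, 0.662, 0.001, 0.001]
force: [-0.3, -0.4, -0.5]
gripper_width: 0.0005
grip_force: 0.0
```

Emit:
{"name": "carry_out", "arguments": {
  "motion": [
    [[0,0,0,0,1],[0,0,0.02,0,1],[0,0,0.01,0,1],[0,0,0.005,0,1],[0,0,0,0,1],[0,0,0,0,1],[0,0,0,0,1],[0,0,0,0,1]]
  ]
}}

```text
time: 64.7
position: [0.6944, 0.0463, 0.0858]
tcp_rot: [0.75, 0.661, 0.0, 0.0]
force: [0.3, -0.6, -0.2]
gripper_width: 0.0007
grip_force: 0.0
```

```bash
python3 g.py 694.4 46.5 74 -7.3;sed -i "s/^    im=grab(n);W=cloud(im);r,k.*/    im=grab(n);W=cloud(im)\n    try: print(n,*rect(W,(.635,.014),.11,.062,.080))\n    except Exception: print(n)/" lid.py; sed -i "s/('scene','top','wrist')/('scene',)/" lid.py; python3 lid.py
```

```text
t 64.7 p [694.4  46.3  85.8] yaw -7.2 tilt [ 0.001 -0.    -1.   ] F [ 0.3 -0.6 -0.2] w 0.7 0.0 q6 0.03
turn 0.01 units, then tool x 0.2 y -0.0 z 11.8 mm
scene [642.8  63.1  13.6 150.8  82.6] 358
  c0 at [585.5  60.7] z None 2
  c1 at [694.6  46.7] z 74.6 13
  c2 at [684.5 -32.7] z None 0
  c3 at [575.4 -18.7] z None 0
```

Emit:
{"name": "carry_out", "arguments": {
  "motion": [
    [[0,0,0.005,0,1],[0,0,0.003,0,1],[0,0,0.002,0,1],[0,0,0.001,0,1],[0,0,0.001,0,1],[0,0,0.001,0,1],[0,0,0.001,0,1],[0,0,0,0,1]]
  ]
}}

```text
time: 65.55
position: [0.6938, 0.0466, 0.0727]
tcp_rot: [0.75, 0.661, 0.0, -0.0]
force: [-2.6, 0.1, 7.5]
gripper_width: 0.0005
grip_force: 4.0
```

Emit:
{"name": "carry_out", "arguments": {
  "motion": [
    [[0,0,0.001,0,1],[0,0,0.001,0,1],[0,0,0.001,0,1],[0,0,0.001,0,1],[0,0,0.001,0,1],[0,0,0,0,1],[0,0,0,0,1],[0,0,0,0,1]]
  ]
}}

```text
time: 66.35
position: [0.6941, 0.0469, 0.0697]
tcp_rot: [0.75, 0.661, 0.0, 0.0]
force: [-5.7, -0.1, 15.9]
gripper_width: 0.0008
grip_force: 8.0
```

Emit:
{"name": "carry_out", "arguments": {
  "motion": [
    [[0,-0.0005,0.001,0,1],[0,0,0.0005,0,1],[0,0,0.0005,0,1],[0,0,0,0,1],[0,0,0,0,1],[0,0,0,0,1],[0,0,0,0,1],[0,0,0,0,1]]
  ]
}}

```text
time: 67.15
position: [0.6942, 0.0469, 0.0696]
tcp_rot: [0.75, 0.661, 0.001, 0.001]
force: [-6.6, 0.7, 23.9]
gripper_width: 0.0005
grip_force: 11.5
```

Emit:
{"name": "carry_out", "arguments": {
  "motion": [
    [[0,0,-0.005,0,1],[0,0,-0.02,0,1],[0,0,-0.03,0,1],[-0.02,0,0,0,1],[-0.03,0,0,0,1],[-0.02,0,0,0,1],[-0.01,0,0,0,1],[0,0,0,0,1]]
  ]
}}

```text
time: 67.95
position: [0.6829, -0.0348, 0.1182]
tcp_rot: [0.751, 0.66, -0.0, -0.001]
force: [0.1, 0.0, -1.0]
gripper_width: 0.0005
grip_force: 0.0
```

```bash
python3 g.py 684.3 -32.9 74 -7.3;sed -i "s/('scene',)/('scene','wrist')/" lid.py; python3 lid.py
```

```text
t 68.0 p [682.9 -34.8 118.2] yaw -7.4 tilt [-0.001  0.    -1.   ] F [ 0.1  0.  -1. ] w 0.5 0.0 q6 -0.08
turn -0.02 units, then tool x 2.0 y 1.2 z 44.2 mm
scene [636.9  13.7 113.2 150.5  82.7] 3187
  c0 at [585.5  60.7] z 72.4 49
  c1 at [694.6  46.7] z 74.0 66
  c2 at [684.5 -32.7] z 74.3 52
  c3 at [575.4 -18.7] z 73.0 45
wrist [633.9  14.2 112.1 148.3  82.7] 44868
  c0 at [585.5  60.7] z 72.7 917
  c1 at [694.6  46.7] z 73.3 909
  c2 at [684.5 -32.7] z 74.5 672
  c3 at [575.4 -18.7] z 73.8 691
```

Emit:
{"name": "carry_out", "arguments": {
  "motion": [
    [[0.001,0.001,0.02,0,1],[0,0,0.015,0,1],[0,0,0.006,0,1],[0,0,0.001,0,1],[0,0,0.001,0,1],[0,0,0.001,0,1],[0,0,0.001,0,1],[0,0,0.001,0,1]]
  ]
}}

```text
time: 68.85
position: [0.685, -0.0321, 0.0742]
tcp_rot: [0.75, 0.661, 0.0, 0.001]
force: [-1.0, 0.7, 5.0]
gripper_width: 0.0006
grip_force: 2.7
```

Emit:
{"name": "carry_out", "arguments": {
  "motion": [
    [[0,0,0.001,0,1],[0,0,0.001,0,1],[0,0,0.001,0,1],[0,0,0.001,0,1],[0,0,0.001,0,1],[0,0,0,0,1],[0,0,0,0,1],[0,0,0,0,1]]
  ]
}}

```text
time: 69.65
position: [0.6853, -0.0322, 0.0698]
tcp_rot: [0.75, 0.661, 0.001, 0.001]
force: [-1.6, -0.7, 5.3]
gripper_width: 0.0004
grip_force: 2.9
```

Emit:
{"name": "carry_out", "arguments": {
  "motion": [
    [[0,0,0.0005,0,1],[0,0,0.0005,0,1],[0,0,0.0005,0,1],[0,0,0,0,1],[0,0,0,0,1],[0,0,0,0,1],[0,0,0,0,1],[0,0,0,0,1]]
  ]
}}

```text
time: 70.45
position: [0.6853, -0.0323, 0.0689]
tcp_rot: [0.75, 0.661, 0.001, 0.001]
force: [-1.8, 0.8, 7.9]
gripper_width: 0.0005
grip_force: 4.2
```

Emit:
{"name": "carry_out", "arguments": {
  "motion": [
    [[0,0,0.001,0,1],[0,0,0.001,0,1],[0,0,0.001,0,1],[0,0,0,0,1],[0,0,0,0,1],[0,0,0,0,1],[0,0,0,0,1],[0,0,0,0,1]]
  ]
}}

```text
time: 71.25
position: [0.6853, -0.0323, 0.0687]
tcp_rot: [0.75, 0.661, 0.001, 0.001]
force: [-5.4, 2.1, 20.3]
gripper_width: 0.0006
grip_force: 10.2
```

Emit:
{"name": "carry_out", "arguments": {
  "motion": [
    [[0,0,-0.005,0,1],[0,0,-0.02,0,1],[0,0,-0.03,0,1],[0.02,-0.02,0,0,1],[0.03,-0.035,0,0,1],[0.02,-0.035,0,0,1],[0.01,-0.02,0,0,1],[0,0,0,0,1]]
  ]
}}

```text
time: 72.05
position: [0.5815, 0.0634, 0.1183]
tcp_rot: [0.75, 0.662, -0.002, -0.002]
force: [-0.6, -0.3, 0.7]
gripper_width: 0.0003
grip_force: 0.0
```

```bash
python3 g.py 585.3 60.5 74 -7.3; python3 lid.py
```

```text
t 72.0 p [581.5  63.4 118.3] yaw -7.1 tilt [-0.005  0.001 -1.   ] F [-0.6 -0.3  0.7] w 0.3 0.0 q6 0.04
turn 0.04 units, then tool x -2.4 y 4.3 z 44.2 mm
scene [636.3  13.6 112.9 151.6  82.9] 3281
  c0 at [585.5  60.7] z 72.6 53
  c1 at [694.6  46.7] z 69.1 64
  c2 at [684.5 -32.7] z 68.7 57
  c3 at [575.4 -18.7] z 72.0 45
wrist [638.3  45.5  49.2 148.2  82.6] 12325
  c0 at [585.5  60.7] z 72.7 613
  c1 at [694.6  46.7] z 69.2 625
  c2 at [684.5 -32.7] z 68.8 457
  c3 at [575.4 -18.7] z 72.3 93
```

Emit:
{"name": "carry_out", "arguments": {
  "motion": [
    [[-0.001,0.001,0.02,0,1],[0,0,0.015,0,1],[0,0,0.006,0,1],[0,0,0.001,0,1],[0,0,0.001,0,1],[0,0,0.001,0,1],[0,0,0.001,0,1],[0,0,0.001,0,1]]
  ]
}}

```text
time: 72.95
position: [0.5866, 0.0601, 0.073]
tcp_rot: [0.75, 0.661, 0.0, 0.0]
force: [-0.3, 0.3, -0.1]
gripper_width: 0.0003
grip_force: 0.1
```

Emit:
{"name": "carry_out", "arguments": {
  "motion": [
    [[0,0,0.001,0,1],[0,0,0.001,0,1],[0,0,0.001,0,1],[0,0,0.001,0,1],[0,0,0.001,0,1],[0,0,0,0,1],[0,0,0,0,1],[0,0,0,0,1]]
  ]
}}

```text
time: 73.75
position: [0.5864, 0.0602, 0.0686]
tcp_rot: [0.75, 0.661, 0.0, 0.0]
force: [-1.0, 0.1, 6.8]
gripper_width: 0.0004
grip_force: 3.2
```

Emit:
{"name": "carry_out", "arguments": {
  "motion": [
    [[0,0,0.001,0,1],[0,0,0.001,0,1],[0,0,0.001,0,1],[0,0,0,0,1],[0,0,0,0,1],[0,0,0,0,1],[0,0,0,0,1],[0,0,0,0,1]]
  ]
}}

```text
time: 74.55
position: [0.5864, 0.0602, 0.0684]
tcp_rot: [0.75, 0.661, 0.0, 0.001]
force: [-6.8, 0.4, 23.7]
gripper_width: 0.0005
grip_force: 11.4
```

Hard stop at 68.4. Now c3 again (80 mm in tool −x), then a second pass round.

Emit:
{"name": "carry_out", "arguments": {
  "motion": [
    [[0,0,-0.005,0,1],[0,0,-0.02,0,1],[0,0,-0.02,0,1],[-0.03,0,0,0,1],[-0.03,-0.001,0,0,1],[-0.02,0,0,0,1],[0,0,0,0,1],[0,0,0.015,0,1]]
  ]
}}

```text
time: 75.35
position: [0.5769, -0.0196, 0.096]
tcp_rot: [0.751, 0.66, 0.001, 0.002]
force: [0.6, 0.5, -0.4]
gripper_width: 0.0007
grip_force: 0.0
```

Emit:
{"name": "carry_out", "arguments": {
  "motion": [
    [[0,0,0.015,0,1],[0,0,0.004,0,1],[0,0,0.003,0,1],[0,0,0.002,0,1],[0,0,0.001,0,1],[0,0,0.001,0,1],[0,0,0.001,0,1],[0,0,0.001,0,1]]
  ]
}}

```text
time: 76.15
position: [0.5756, -0.0191, 0.0684]
tcp_rot: [0.75, 0.661, 0.0, 0.0]
force: [-3.3, 1.1, 16.8]
gripper_width: 0.0005
grip_force: 8.4
```

Emit:
{"name": "carry_out", "arguments": {
  "motion": [
    [[0,0,0.001,0,1],[0,0,0.001,0,1],[0,0,0,0,1],[0,0,0,0,1],[0,0,0,0,1],[0,0,0,0,1],[0,0,0,0,1],[0,0,0,0,1]]
  ]
}}

```text
time: 76.95
position: [0.5756, -0.0191, 0.0683]
tcp_rot: [0.75, 0.661, 0.001, 0.001]
force: [-5.5, 1.1, 22.1]
gripper_width: 0.0004
grip_force: 11.0
```

```bash
python3 g.py 575.2 -18.9 74 -7.3
```

```text
t 77.0 p [575.6 -19.1  68.3] yaw -7.2 tilt [ 0.002 -0.    -1.   ] F [-5.5  1.1 22.1] w 0.4 11.0 q6 -0.1
turn 0.01 units, then tool x 0.1 y -0.4 z -5.7 mm
```

Second pass over c1 and c2.

Emit:
{"name": "carry_out", "arguments": {
  "motion": [
    [[0,0,-0.005,0,1],[0,0,-0.02,0,1],[0,0,-0.03,0,1],[0.02,0.02,0,0,1],[0.03,0.035,0,0,1],[0.02,0.035,0,0,1],[0.01,0.02,0,0,1],[0,0,0.015,0,1]]
  ]
}}

```text
time: 77.75
position: [0.6996, 0.0474, 0.1066]
tcp_rot: [0.75, 0.662, 0.003, 0.003]
force: [1.4, 0.5, -0.1]
gripper_width: 0.0005
grip_force: 0.0
```

Emit:
{"name": "carry_out", "arguments": {
  "motion": [
    [[0,0,0.015,0,1],[0,0,0.013,0,1],[0,0,0.006,0,1],[0,0,0.002,0,1],[0,0,0.001,0,1],[0,0,0.001,0,1],[0,0,0.001,0,1],[0,0,0.001,0,1]]
  ]
}}

```text
time: 78.55
position: [0.6913, 0.0459, 0.0683]
tcp_rot: [0.75, 0.661, -0.002, -0.002]
force: [-11.3, 0.3, 24.9]
gripper_width: 0.0005
grip_force: 12.8
```

Emit:
{"name": "carry_out", "arguments": {
  "motion": [
    [[0,0,0.0005,0,1],[0,0,0,0,1],[0,0,0,0,1],[0,0,0,0,1],[0,0,0,0,1],[0,0,0,0,1],[0,0,0,0,1],[0,0,0,0,1]]
  ]
}}

```text
time: 79.35
position: [0.6913, 0.046, 0.0683]
tcp_rot: [0.75, 0.661, -0.002, -0.002]
force: [-10.8, -0.2, 22.6]
gripper_width: 0.0005
grip_force: 11.5
```

Emit:
{"name": "carry_out", "arguments": {
  "motion": [
    [[0,0,-0.005,0,1],[0,0,-0.02,0,1],[0,0,-0.02,0,1],[-0.03,0,0,0,1],[-0.03,0,0,0,1],[-0.02,0,0,0,1],[0,0,0,0,1],[0,0,0.015,0,1]]
  ]
}}

```text
time: 80.15
position: [0.6859, -0.0337, 0.0954]
tcp_rot: [0.751, 0.66, 0.002, 0.002]
force: [-0.6, 0.1, 1.0]
gripper_width: 0.0001
grip_force: 0.0
```

Emit:
{"name": "carry_out", "arguments": {
  "motion": [
    [[0,0,0.015,0,1],[0,0,0.008,0,1],[0,0,0.003,0,1],[0,0,0.001,0,1],[0,0,0.001,0,1],[0,0,0.001,0,1],[0,0,0.001,0,1],[0,0,0,0,1]]
  ]
}}

```text
time: 80.95
position: [0.6826, -0.0315, 0.0683]
tcp_rot: [0.75, 0.662, -0.001, -0.001]
force: [-10.4, 1.1, 26.0]
gripper_width: 0.0007
grip_force: 13.3
```

Emit:
{"name": "carry_out", "arguments": {
  "motion": [
    [[0,0,0,0,1],[0,0,0,0,1],[0,0,0,0,1],[0,0,0,0,1],[0,0,0,0,1],[0,0,-0.005,0,1],[0,0,-0.02,0,1],[0,0,-0.03,0,1]]
  ]
}}

```text
time: 81.75
position: [0.6823, -0.0315, 0.1163]
tcp_rot: [0.75, 0.661, -0.002, -0.003]
force: [0.5, 0.1, 0.2]
gripper_width: 0.0002
grip_force: 0.0
```

Emit:
{"name": "carry_out", "arguments": {
  "motion": [
    [[0,-0.02,-0.04,0,1],[0,-0.03,-0.04,0,1],[0,-0.04,0,0,1],[0,-0.04,0,0,1],[0,-0.04,0,0,1],[0,-0.02,0,0,1],[0,0,0,0,1],[0,0,0,0,1]]
  ]
}}

```text
time: 82.55
position: [0.4969, -0.0088, 0.1989]
tcp_rot: [0.75, 0.661, 0.0, 0.001]
force: [-0.5, -0.0, 0.3]
gripper_width: 0.0005
grip_force: 0.0
```

```bash
python3 g.py; sed -i "s/('scene','wrist')/('scene','wrist','top')/" lid.py; python3 lid.py; ls pics
```

```text
t 82.5 p [496.9  -8.8 198.9] yaw -7.2 tilt [ 0.001 -0.    -1.   ] F [-0.5 -0.   0.3] w 0.5 0.0 q6 -0.12
scene [636.1  13.8 112.7 151.7  83. ] 3220
  c0 at [585.5  60.7] z 68.1 46
  c1 at [694.6  46.7] z 68.4 63
  c2 at [684.5 -32.7] z 68.3 55
  c3 at [575.4 -18.7] z 68.4 41
wrist [634.2  13.8 111.3 149.   82.7] 23848
  c0 at [585.5  60.7] z 68.4 446
  c1 at [694.6  46.7] z 68.4 453
  c2 at [684.5 -32.7] z 68.4 355
  c3 at [575.4 -18.7] z 68.4 361
top
  c0 at [585.5  60.7] z None 0
  c1 at [694.6  46.7] z None 0
  c2 at [684.5 -32.7] z None 0
  c3 at [575.4 -18.7] z None 0
lid596.png
lid647.png
lid680.png
lid720.png
lid826.png
s5.png
s6.png
scene0.png
top0.png
w1.png
w2.png
w3.png
w4.png
w5.png
```

```bash
python3 - <<'E'
from h import *
save(grab('scene'),'pics/end.png')
E
```

```text
(no output)
```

View pics/end.png

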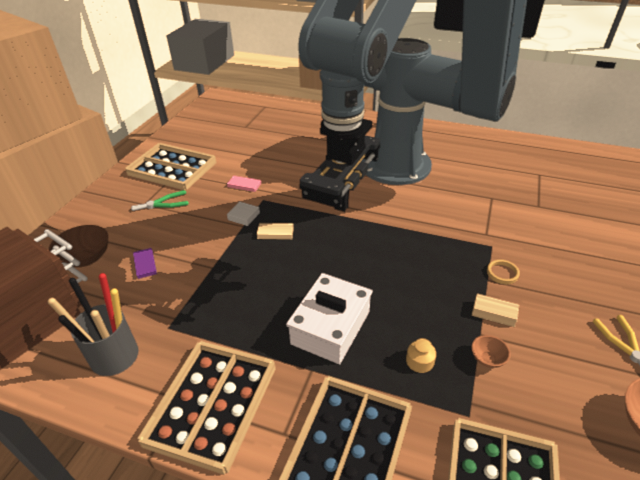

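The lid sits flat on the case at (330,315). The two spare spacers are at (275,231) and (495,310), and the bystanders haven't moved. Handing in.

```bash
python3 -c "from plant import sign_off; print(sign_off())"
```

```text
the job is handed in; nothing more can be done
None
```

The job is done and handed in: all four trays plus spacer8 and spacer12 are stacked in the case level with the rim, and the lid is pressed flat, reading 68 mm (fully seated) at all four corners; the spare spacers, bowl, bangle, block and weight were left where they stood.

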